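# Put the dried lens bars away in their case

## Robot

A 7-joint arm with a two-finger parallel gripper is mounted at the origin on the work surface. World frame = base frame: x ahead of the robot, y to its left, z up, the work surface at z = 0. Lengths are in m, angles in rad, forces in N, time in s.
With the tool pointing down it reaches from about 0.4 to 0.9 m from the base axis. Payload 5.5 kg.
Tool frame: the origin (TCP) lies midway between the tips of the shut fingers; the grasp point (between the pads) lies 19 mm behind it; z points along the fingers, y is the direction in which the jaws open and shut (so a half turn about z gives the same grasp; the last joint's range is limited). The gripper opens to 85 mm and grips with 20 to 120 N. Pads are 22 mm wide; open, the fingers measure 114 mm over their backs; the gripper's body (76 mm by 85 mm) begins 54 mm behind the grasp point. The pads swing forward as they close: fully open they stand 13 mm farther back than shut.
Start: joints at [-0.884, 0.501, -0.427, 1.55, 0.221, 1.138, -0.21], TCP at [0.267, 0.593, 0.21] pointing down, gripper open.
Joint ranges: [-2.88, 2.88], [-0.31, 2.03], [-1.54, 1.56], [0.2, 2.42], [-1.41, 4.55], [0.19, 2.02], [-2.57, 2.57]. Speed limits (rad/s): [2.57, 2.57, 3.14, 3.14, 3.14, 3.14, 3.14].

## Interface

Orientations are given as a 3x3 rotation matrix whose columns are the frame's x, y, z axes.
In Python, from plant import env gives the robot as it stands.
- The arm moves only by the tool play_rows, never from a script. Its argument "motion" is a list of rows, each a list of 3 entries, a list of its own where there are three numbers: the closure, from 0 (fully open) to 1 (shut), then the shift along the world's x, y, z normalised to -1 to 1, where 1 is 100 mm, then the turn, a rotation vector about the world's x, y, z normalised to -1 to 1, where 1 is pi/2 rad. In form: [[grip, [dx, dy, dz], [rx, ry, rz]], ...]. A call has 1 to 8 rows; each row is the pose to reach, as a shift and turn from the pose commanded when the call began; what a row does not reach only later rows make up. A row lasts 1/10 s, in which the tool goes at most 50 mm and 8.59 degrees, less where a joint would pass 70% of its speed; a pose out of reach is approached as far as the arm can. A call with a number of a shift or a turn outside -1 to 1 is refused whole. A call with a gripper value outside its range is refused whole. The fingers move at their own pace and stop on an object; "force" is the grip in N (left out, the last holds). Time passes only in rows, so rows that repeat a pose let the fingers close. It gives the time, the measured TCP pose, the force and the opening at its end, in the units of the state.
- env.read_state(): the state, without advancing time (a new reading comes with each control period).
- env.capture(name): name is "scene" or "top"; returns a dict with "img" (480x640x3 uint8, red, green, blue), "fov_y" (degrees; the focal length in pixels is half the picture's height over the tangent of half this angle, whatever the lens; pixels are square), "cx", "cy" (the principal point, pixels), "distortion" ([k1, k2, p1, p2, k3] as OpenCV has them; the pictures are not rectified), "world_to_cam" (4x4, takes a point from world to camera coordinates). Camera axes: x right, y down, z forward; pixel columns grow to the right and rows downward; lengths in m; the calibration is good to about 2 mm. A picture is of the moment at which its call begins. There is no depth.
- env.job_done(): hands the job in, once; it reports no verdict.
Trained networks look in a picture, given as the dict that the camera call returned (one of the last four; its "shot" number tells which), for a name from the list of things; names that differ only in an ending like _2 or _b are one class to them, and where a whole thing is asked for, a point or a joint stands for the part that bears it (a point fixed in the world has none). Each returns a list of dicts, best first, with "score" (0 to 1); they miss things now and then, are a little off and sometimes report something else, mostly with a low value. They report only what shows in the picture. A call takes as long as a camera call.
- env.trace(name, picture): "pixels" (480x640 bool, what is visible of it) and "xy" ([column, row] in pixels, amid what is visible of it).
- env.tip_of(name, picture): "xy" ([column, row] in pixels: a listed point, or the origin of a listed thing).
The state is a dict: "t": time; "joints": joint angles; "joint_velocities": joint speeds; "tau": joint torques, N m; "ee_pos": TCP position; "tcp_rot": TCP orientation; "wrist_force": force on the tool from outside, world axes, zero at the start; "wrist_torque": the same for the moment, N m; "opening": opening from 0.0 (shut) to 1.0 (fully open).
Only numpy, scipy, OpenCV 4.12 (cv2) and the standard library are available. Lean on these libraries where they do the work, as an engineer would, in place of code of your own. Each camera call takes 0.05 s, during which the arm holds its last target.

## Task

The lens bars have dried and are standing in the wire drying rack. Open the wooden storage case: tip its loose lid up by the batten so that the opposite edge still rests on the case, then lift it off and lay it flat on the desk, clear of the case. Slide every lens bar edgewise into a slot of its own in the case, fully home, then put the lid back so that it sits down flat inside the rim; leave the lens cleaner bottle, trial frame and retinoscope where they are.

Things in the scene. Friction and masses are not known exactly. Their poses are not given: they have to be found in the camera images.
- case: Open-topped wooden storage case, fixed on the left or right of the desk: 231 (x) by 176 (y) by 58 mm high, walls 9 mm. Origin: centre of its underside, z up; its -x side is the front, towards the robot; turned up to 20 degrees. Inside, two combs 14 mm thick along x, centred at y = -52 and +52 mm, hold lens bars on edge; between them it is free for fingers down to 7 mm above the desk.
- slot1 (a point): Centre of the floor of slot 1 (case x = -72, y = 0, 8 mm above the desk; axes as the case). A slot runs along y through both combs, is 12 mm wide, and flares at 45 degrees between 20 and 32 mm above the desk. A bar that is home has its centre 19 mm above this point, its length along y.
- slot2 (a point): The same for slot 2 (case x = -36 mm).
- slot3 (a point): The same for slot 3 (case x = 0 mm).
- slot4 (a point): The same for slot 4 (case x = 36 mm).
- slot5 (a point): The same for slot 5 (case x = 72 mm).
- case_back (a point): Middle of the top of the case's back wall (case x = +111 mm, 58 mm above the desk).
- lid_mid (a point): Centre of the plate of the loose wooden lid, half-way up; 0.27 kg, plate 235 (x) by 180 (y) by 8 mm; under it a plug 207 by 152 by 5 mm drops inside the rim with 3 mm play all round. Axes: z up through the plate, -x towards the batten. On the case: 62 mm above the desk, right over the case origin, axes parallel. Flat on the desk: 9 mm above it. Only its weight holds it.
- lid_batten (a point): Centre of the dark batten, the lid's handle, standing on the plate along its y near the -x edge (the front at the start), 80 mm from the middle: 110 mm long (y), 16 mm thick (x), 28 mm high. It is 14 mm above the plate's top face, 18 mm above lid_mid.
- lid_back (a point): Middle of the lower edge of the lid plate on the side opposite to the batten (lid x = +117.5 mm), the edge that stays on the case when the lid is tipped.
- rack: Drying rack, fixed on the other side of the desk from the case, turned up to 20 degrees: white drip tray 214 (x) by 170 (y) by 14 mm, two rows of wire hoops 33 mm high at y = -48 and +48 mm. Origin: centre of its underside, z up. Bars stand on edge along y at x = -72, -36, 0, 36 or 72 mm, with 2.5 mm play; bottom edge 8 mm above the desk. Free for fingers between the rows.
- bar1_mid (a point): Absent (None) in some starts. Centre of a lens bar, a flat black bar with two brass-rimmed lenses on each side of a plain aluminium finger plate: 150 mm long (y), 38 mm high (z), 9 mm thick (x), 0.09 kg. All alike and symmetrical; three to five are there.
- bar2_mid (a point): Absent (None) in some starts. Centre of a lens bar, a flat black bar with two brass-rimmed lenses on each side of a plain aluminium finger plate: 150 mm long (y), 38 mm high (z), 9 mm thick (x), 0.09 kg. All alike and symmetrical; three to five are there.
- bar3_mid (a point): Absent (None) in some starts. Centre of a lens bar, a flat black bar with two brass-rimmed lenses on each side of a plain aluminium finger plate: 150 mm long (y), 38 mm high (z), 9 mm thick (x), 0.09 kg. All alike and symmetrical; three to five are there.
- bar4_mid (a point): Absent (None) in some starts. Centre of a lens bar, a flat black bar with two brass-rimmed lenses on each side of a plain aluminium finger plate: 150 mm long (y), 38 mm high (z), 9 mm thick (x), 0.09 kg. All alike and symmetrical; three to five are there.
- bar5_mid (a point): Absent (None) in some starts. Centre of a lens bar, a flat black bar with two brass-rimmed lenses on each side of a plain aluminium finger plate: 150 mm long (y), 38 mm high (z), 9 mm thick (x), 0.09 kg. All alike and symmetrical; three to five are there.
- spray_mid (a point): Bystander: middle of a white lens cleaner bottle, 60 mm across, 150 mm high. Leave alone.
- trial_frame_mid (a point): Bystander: middle of a trial frame lying on the desk, about 140 by 140 mm, 10 mm high. Leave alone.
- retinoscope_mid (a point): Bystander: middle of a retinoscope lying on the desk, about 185 mm long, 30 mm high. Leave alone.

How it is judged:
On the way, in this order (a step that is already met when the one before it is completed fails the run):
1. the lid is tipped up by at least 11 degrees with the edge opposite the batten still resting on the case (angle between lid_mid's own z axis and vertical above 0.2 rad and z of lid_back in the frame of case below 0.072 m and z of lid_batten in the frame of case above 0.09 m and horizontal distance between lid_mid and case below 0.09 m), for 0.1 s.
2. the lid lies flat on the desk, clear of the case, let go (angle between lid_mid's own z axis and vertical below 0.12 rad and height (world z) of lid_mid below 0.02 m and horizontal distance between lid_mid and case above 0.15 m and contact force between the fingers and lid below 0.5 N), for 0.2 s.
3. every lens bar stands on edge in a slot of the case, fully home ((x of bar1_mid in the frame of case between -0.077 and -0.067 m or x of bar1_mid in the frame of case between -0.041 and -0.031 m or x of bar1_mid in the frame of case between -0.005 and 0.005 m or x of bar1_mid in the frame of case between 0.031 and 0.041 m or x of bar1_mid in the frame of case between 0.067 and 0.077 m) and y of bar1_mid in the frame of case between -0.008 and 0.008 m and z of bar1_mid in the frame of case between 0.023 and 0.0305 m and angle between the y axis of each of bar1_mid, bar2_mid, bar3_mid, bar4_mid, bar5_mid and the y axis of case, either way round below 0.08 rad and angle between the z axis of each of bar1_mid, bar2_mid, bar3_mid, bar4_mid, bar5_mid and the z axis of case, either way round below 0.17 rad and (x of bar2_mid in the frame of case between -0.077 and -0.067 m or x of bar2_mid in the frame of case between -0.041 and -0.031 m or x of bar2_mid in the frame of case between -0.005 and 0.005 m or x of bar2_mid in the frame of case between 0.031 and 0.041 m or x of bar2_mid in the frame of case between 0.067 and 0.077 m) and y of bar2_mid in the frame of case between -0.008 and 0.008 m and z of bar2_mid in the frame of case between 0.023 and 0.0305 m and (x of bar3_mid in the frame of case between -0.077 and -0.067 m or x of bar3_mid in the frame of case between -0.041 and -0.031 m or x of bar3_mid in the frame of case between -0.005 and 0.005 m or x of bar3_mid in the frame of case between 0.031 and 0.041 m or x of bar3_mid in the frame of case between 0.067 and 0.077 m) and y of bar3_mid in the frame of case between -0.008 and 0.008 m and z of bar3_mid in the frame of case between 0.023 and 0.0305 m and (x of bar4_mid in the frame of case between -0.077 and -0.067 m or x of bar4_mid in the frame of case between -0.041 and -0.031 m or x of bar4_mid in the frame of case between -0.005 and 0.005 m or x of bar4_mid in the frame of case between 0.031 and 0.041 m or x of bar4_mid in the frame of case between 0.067 and 0.077 m) and y of bar4_mid in the frame of case between -0.008 and 0.008 m and z of bar4_mid in the frame of case between 0.023 and 0.0305 m and (x of bar5_mid in the frame of case between -0.077 and -0.067 m or x of bar5_mid in the frame of case between -0.041 and -0.031 m or x of bar5_mid in the frame of case between -0.005 and 0.005 m or x of bar5_mid in the frame of case between 0.031 and 0.041 m or x of bar5_mid in the frame of case between 0.067 and 0.077 m) and y of bar5_mid in the frame of case between -0.008 and 0.008 m and z of bar5_mid in the frame of case between 0.023 and 0.0305 m), for 0.2 s.
At the end, for the whole second after the job is handed in: Every bar stands on edge in a slot: within 5 mm of its centre line, 8 mm lengthwise, 3.5 mm of the bottom, 10 degrees of upright. The lid is seated in the rim (either way round): within 6 mm of centre, 3 mm of its height, 0.04 rad of level, 0.06 rad of square, at rest (all of step 3 and x of lid_mid in the frame of case between -0.006 and 0.006 m and y of lid_mid in the frame of case between -0.006 and 0.006 m and z of lid_mid in the frame of case between 0.058 and 0.065 m and angle between lid_mid's own z axis and vertical below 0.04 rad and angle between the x axis of lid_mid and the x axis of case, either way round below 0.06 rad and linear speed of lid below 0.02 m/s); the robot touches nothing.
It fails at once if the lens cleaner bottle is moved more than 3 cm (distance of spray_mid from where it was at the start of the episode above 0.03 m).
It fails at once if the trial frame is moved more than 3 cm (distance of trial_frame_mid from where it was at the start of the episode above 0.03 m).
It fails at once if the retinoscope is moved more than 3 cm (distance of retinoscope_mid from where it was at the start of the episode above 0.03 m).
Of bar1, bar2, bar3, bar4, bar5 only 3 to 5 are there at a start; the rules pass over those that are not, and their reading is None.
At some moment in a run one of lid may be knocked a few centimetres aside while the robot is not near it.
Once in a run the grip may slacken for a moment while it holds something.
It also fails if it takes over 210 s, if anything falls off the work surface, if the arm or the gripper's body presses on something with over 40 N, if the wrist force passes 120 N, or if a joint passes its speed limit or range.

## Working session

There is one attempt and no reset: what is moved stays moved. The work goes in short steps, Python scripts to look and compute and a tool call to move; the robot and the scene stay as the last step left them, time stands still between calls to the robot, and variables do not carry over. Pictures are saved under pics/ and viewed, and the job is handed in when it is done.

Besides the shell and the picture viewer there is one more tool, called after "Emit:" as name([rows], argument=value, ...), one row to a line, values as JSON. play_rows: Moves the arm, as the interface text tells. Its arguments: {"type":"object","properties":{"motion":{"type":"array","items":{"type":"array"}},"force":{"type":"number"}},"required":["motion"]}

```bash
ls; mkdir -p pics
python3 - <<'E'
from plant import env
import cv2,pickle
s=env.read_state(); print(s)
for n in("scene","top"):
    c=env.capture(n); cv2.imwrite(f"pics/{n}0.png",c["img"][:,:,::-1]); print({k:v for k,v in c.items() if k!="img"})
E
```

```text
pics
{'t': 0.0, 'joints': array([-0.88380947,  0.50183198, -0.42675057,  1.55146807,  0.22081617,
        1.13829668, -0.21028994]), 'joint_velocities': array([ 0.00056998, -0.00060665, -0.0001621 ,  0.00059919, -0.00118849,
        0.00080382, -0.00270429]), 'tau': array([-1.64664943e-04, -5.69515836e+01, -5.81648067e+00, -2.80948842e+01,
        1.06207628e-02,  1.17897816e-02, -2.01959017e-05]), 'ee_pos': array([0.26705232, 0.59179273, 0.20865823]), 'tcp_rot': array([[-9.11554564e-01,  4.11178300e-01, -8.26068535e-04],
       [ 4.11179129e-01,  9.11552856e-01, -1.76460559e-03],
       [ 2.74376075e-05, -1.94819642e-03, -9.99998102e-01]]), 'wrist_force': array([0.08347339, 0.49152989, 0.6164089 ]), 'wrist_torque': array([-0.01044887,  0.02918081, -0.02593438]), 'opening': 1.0036601261481963}
{'fov_y': 54.181252968466985, 'cx': 316.01948830286847, 'cy': 244.4442921909275, 'distortion': array([-0.11810143,  0.        ,  0.        ,  0.        ,  0.        ]), 'world_to_cam': array([[ 0.8397207 ,  0.54295167, -0.00852276, -0.48460004],
       [ 0.39896786, -0.62753266, -0.66860108, -0.16976944],
       [-0.36836639,  0.55803786, -0.74357243,  1.41172099],
       [ 0.        ,  0.        ,  0.        ,  1.        ]]), 'shot': 1}
{'fov_y': 43.41601972233577, 'cx': 317.10415506238354, 'cy': 246.11456878006018, 'distortion': array([-0.12204069,  0.        ,  0.        ,  0.        ,  0.        ]), 'world_to_cam': array([[-1.22768142e-03, -9.99974266e-01, -7.06827397e-03,
         7.21374449e-03],
       [-9.98238264e-01,  1.64477946e-03, -5.93098918e-02,
         5.97813513e-01],
       [ 5.93199912e-02,  6.98300788e-03, -9.98214594e-01,
         1.87913885e+00],
       [ 0.00000000e+00,  0.00000000e+00,  0.00000000e+00,
         1.00000000e+00]]), 'shot': 2}
```

View pics/scene0.png

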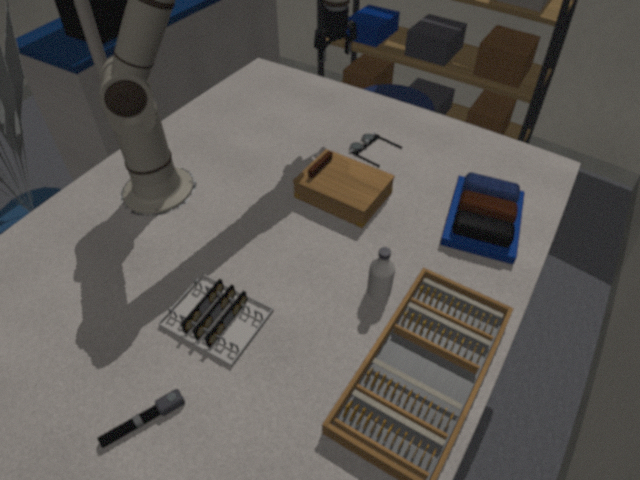

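View pics/top0.png

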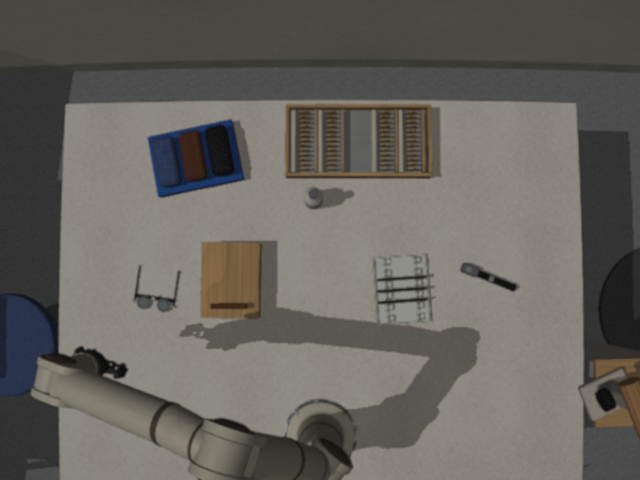

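```bash
cat > h.py <<'E'
import numpy as np,cv2
from plant import env
def K(c):
    f=240/np.tan(np.radians(c["fov_y"])/2); return np.array([[f,0,c["cx"]],[0,f,c["cy"]],[0,0,1.]])
def proj(c,P):
    T=c["world_to_cam"]; r=cv2.Rodrigues(T[:3,:3])[0]
    return cv2.projectPoints(np.array(P,float).reshape(-1,1,3),r,T[:3,3],K(c),c["distortion"])[0].reshape(-1,2)
def ray(c,xy):
    u=cv2.undistortPoints(np.array(xy,float).reshape(-1,1,2),K(c),c["distortion"]).reshape(-1,2)
    T=c["world_to_cam"];R=T[:3,:3]
    d=np.c_[u,np.ones(len(u))]@R; return -R.T@T[:3,3],d
def onz(c,xy,z):
    o,d=ray(c,xy); return o+d*((z-o[2])/d[:,2])[:,None]
def tri(c1,x1,c2,x2):
    o1,d1=ray(c1,x1);o2,d2=ray(c2,x2);d1=d1[0]/np.linalg.norm(d1[0]);d2=d2[0]/np.linalg.norm(d2[0])
    A=np.eye(3)-np.outer(d1,d1);B=np.eye(3)-np.outer(d2,d2)
    return np.linalg.solve(A+B,A@o1+B@o2)
def save(img,n,crop=None,s=1):
    if crop: x0,x1,y0,y1=crop; img=img[y0:y1,x0:x1]
    img=np.ascontiguousarray(img[:,:,::-1])
    cv2.imwrite("pics/"+n,cv2.resize(img,None,fx=s,fy=s,interpolation=cv2.INTER_CUBIC))
def both(): return {n:env.capture(n) for n in("scene","top")}
E
python3 - <<'E'
from h import *
np.set_printoptions(precision=4,suppress=True)
b=both()
print("detections")
for n in["case","lid_mid","lid_batten","lid_back","case_back","rack","bar1_mid","spray_mid","trial_frame_mid","retinoscope_mid"]:
    r={}
    for k in b:
        r[k]=env.tip_of(n,b[k]); print(n,k,[(np.round(d["xy"],1).tolist(),round(d["score"],2)) for d in r[k][:6]])
    if r["scene"] and r["top"] and n!="bar1_mid": print("   ",tri(b["scene"],r["scene"][0]["xy"],b["top"],r["top"][0]["xy"]))
for n in["lid","case","rack","bar1_mid"]:
    for k in b:
        try:t=env.trace(n,b[k])
        except Exception as e: print(n,e);continue
        for i,d in enumerate(t[:5]):
            print(n,k,d["xy"],d["score"],d["pixels"].sum()); np.save(f"m_{n}_{k}_{i}.npy",d["pixels"])
save(b["top"]["img"],"t_rack.png",(350,450,240,340),6)
save(b["scene"]["img"],"s_rack.png",(150,290,260,380),5)
save(b["scene"]["img"],"s_case.png",(280,420,120,240),5)
E
```

```text
detections
case scene [([344.1, 195.8], 0.79)]
case top []
lid_mid scene [([342.6, 175.1], 0.89)]
lid_mid top [([228.8, 278.7], 0.76), ([400.3, 289.8], 0.48)]
    [0.4932 0.2741 0.0773]
lid_batten scene [([321.0, 164.5], 0.77)]
lid_batten top [([227.8, 304.6], 0.59)]
    [0.4161 0.2774 0.0802]
lid_back scene [([382.2, 196.6], 0.96)]
lid_back top [([232.2, 243.6], 0.77)]
    [0.6108 0.2732 0.0525]
case_back scene [([378.1, 192.5], 0.86)]
case_back top []
rack scene [([213.9, 320.3], 0.6)]
rack top [([402.3, 288.5], 0.89), ([155.3, 294.3], 0.29)]
    [ 0.4633 -0.2635  0.0039]
bar1_mid scene []
bar1_mid top []
spray_mid scene [([381.4, 271.1], 0.7), ([367.1, 143.3], 0.36)]
spray_mid top [([309.4, 197.6], 0.56)]
    [0.7437 0.0291 0.0687]
trial_frame_mid scene [([366.0, 145.9], 0.58)]
trial_frame_mid top [([152.4, 293.5], 0.95), ([225.9, 307.2], 0.51)]
    [0.4414 0.5288 0.0021]
retinoscope_mid scene [([142.1, 420.7], 0.95), ([368.2, 143.4], 0.53)]
retinoscope_mid top [([489.8, 277.9], 0.92)]
    [ 0.4987 -0.538   0.0112]
lid it knows: bar1_mid, bar2_mid, bar3_mid, bar4_mid, bar5_mid, case, case_back, lid_back, lid_batten, lid_mid, rack, retinoscope_mid, slot, spray_mid, trial_frame_mid
lid it knows: bar1_mid, bar2_mid, bar3_mid, bar4_mid, bar5_mid, case, case_back, lid_back, lid_batten, lid_mid, rack, retinoscope_mid, slot, spray_mid, trial_frame_mid
case scene [343.4, 207.3] 0.57 1522
case scene [224.5, 318.8] 0.35 635
case top [311.5, 196.5] 0.55 379
case top [402.0, 289.0] 0.47 144
rack scene [215.2, 323.3] 0.72 3962
rack scene [209.3, 310.9] 0.17 674
rack top [399.9, 292.3] 0.64 3166
```

View pics/t_rack.png

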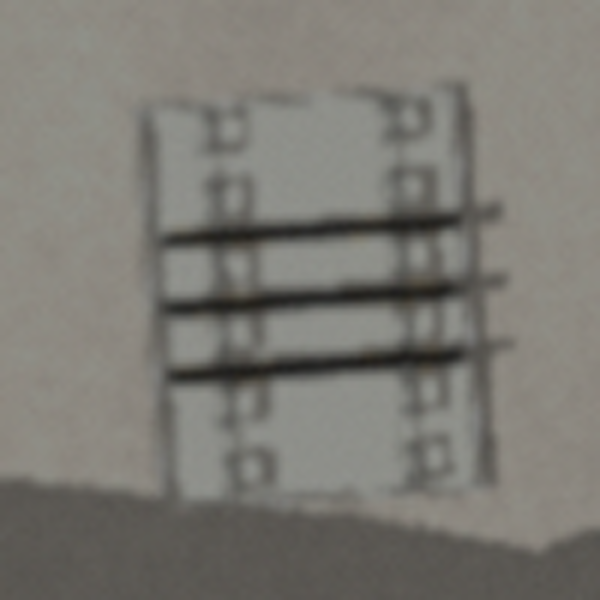

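View pics/s_rack.png

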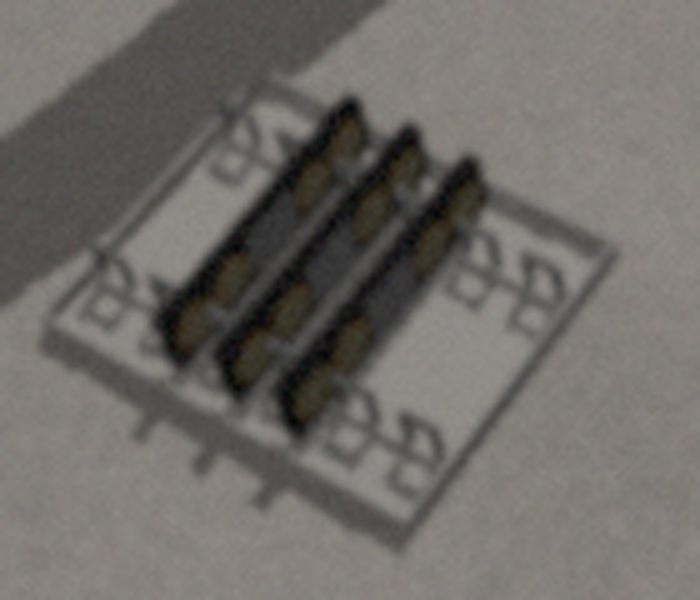

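View pics/s_case.png

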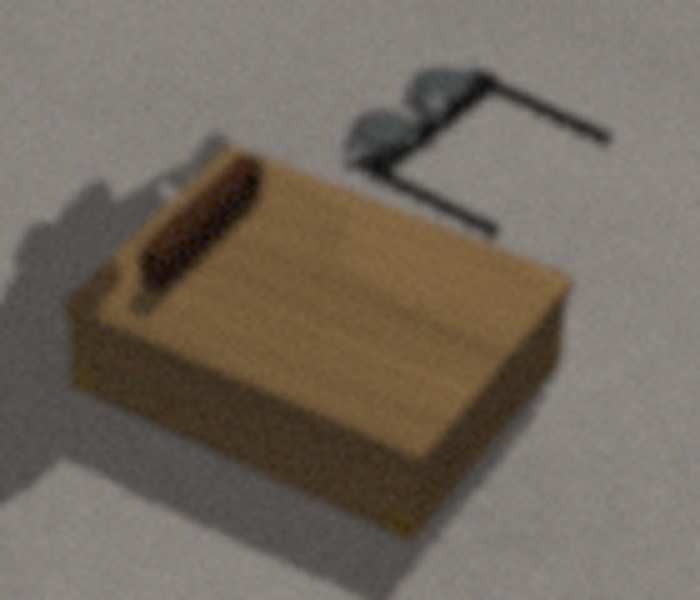

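```bash
cat >> h.py <<'E'
from scipy.optimize import least_squares
def un(p,x0,y0,s): return (np.array(p,float)+.5)/s-.5+np.array([x0,y0])
def place(q,P):
    c,s=np.cos(q[2]),np.sin(q[2]); P=np.array(P,float)
    return np.c_[q[0]+c*P[:,0]-s*P[:,1], q[1]+s*P[:,0]+c*P[:,1], P[:,2]]
def fit(obs,q0):
    f=lambda q: np.concatenate([(proj(c,place(q,P))-x).ravel() for c,P,x in obs])
    r=least_squares(f,q0,loss="soft_l1"); return r.x,f(r.x).reshape(-1,2)
def rect(a,b,z): return [[-a/2,-b/2,z],[a/2,-b/2,z],[a/2,b/2,z],[-a/2,b/2,z]]
E
python3 - <<'E'
from h import *
np.set_printoptions(precision=4,suppress=True)
b=both()
save(b["top"]["img"],"t_case.png",(180,280,230,330),6)
S,T=b["scene"],b["top"]
# rack: corners order (-,-),(+,-),(+,+),(-,+) ; y+ left in top
tr=un([(490,487),(463,83),(148,100),(165,500)],350,240,6)
sr=un([(402,540),(615,250),(262,78),(48,330)],150,260,5)
R=rect(.214,.170,.014)
q,e=fit([(T,R,tr)],[.46,-.26,0]);print("rack top only",q,np.abs(e).max())
q,e=fit([(T,R,tr),(S,np.array(R)*[1,1,1],sr)],[.46,-.26,0]);print("rack",q);print(e)
L=rect(.235,.180,.066)
sl=un([(428,460),(573,288),(235,147),(68,300)],280,120,5)
for L_ in (L,[L[0],L[1],L[2],L[3]],[L[3],L[0],L[1],L[2]],[L[1],L[2],L[3],L[0]],[L[2],L[3],L[0],L[1]]):
    q,e=fit([(S,L_,sl)],[.5,.27,0]);print("lid scene",q,np.abs(e).max())
for seg in [((165,240),(463,219)),((165,308),(460,288)),((172,376),(462,354))]:
    print("bar",onz(T,un(seg,350,240,6),.046))
E
```

```text
rack top only [ 0.4646 -0.2619  0.0461] 0.8122415654608517
rack [ 0.4676 -0.2589  1.4014]
[[  7.8151 -54.394 ]
 [-54.3593   1.6639]
 [-10.6975  52.1835]
 [ 53.4376  -3.2826]
 [-26.6828   2.9623]
 [  1.823    0.1771]
 [ 25.5146  -3.5316]
 [ -1.3856  -0.8953]]
lid scene [0.5021 0.2831 1.7088] 14.748794998995152
lid scene [0.5021 0.2831 1.7088] 14.748794998995152
lid scene [ 0.4955  0.2765 -3.1548] 1.6329232531288085
lid scene [ 0.4955  0.2765 -0.0132] 1.6329232210315467
lid scene [ 0.5021  0.2831 -1.4328] 14.748729152848
bar [[ 0.4922 -0.1792  0.046 ]
 [ 0.5025 -0.3336  0.046 ]]
bar [[ 0.4572 -0.179   0.046 ]
 [ 0.4669 -0.3318  0.046 ]]
bar [[ 0.4222 -0.1824  0.046 ]
 [ 0.4329 -0.3325  0.046 ]]
```

View pics/t_case.png

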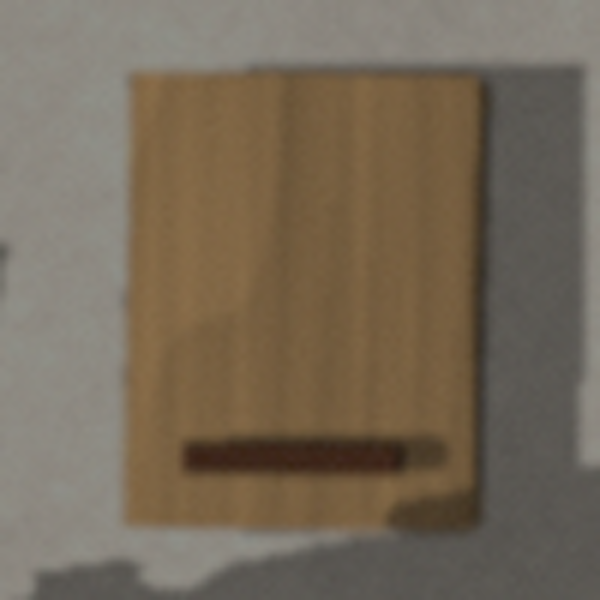

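Run:
```python
from h import *
np.set_printoptions(precision=4,suppress=True)
b=both()
S,T=b["scene"],b["top"]
tr=un([(490,487),(463,83),(148,100),(165,500)],350,240,6)
sr=np.roll(un([(402,540),(615,250),(262,78),(48,330)],150,260,5),1,axis=0)
R=rect(.214,.170,.014)
q,e=fit([(T,R,tr)],[.46,-.26,0]);print("rack T",q)
q,e=fit([(S,R,sr)],[.46,-.26,0]);print("rack S",q,np.abs(e).max())
q,e=fit([(T,R,tr),(S,R,sr)],[.46,-.26,0]);print("rack",q);print(e)
L=rect(.235,.180,.066)
sl=np.roll(un([(428,460),(573,288),(235,147),(68,300)],280,120,5),1,axis=0)
tl=un([(480,525),(484,77),(130,73),(126,523)],180,230,6)
q,e=fit([(S,L,sl)],[.5,.27,0]);print("lid S",q,np.abs(e).max())
q,e=fit([(T,L,tl)],[.5,.27,0]);print("lid T",q,np.abs(e).max())
q,e=fit([(T,L,tl),(S,L,sl)],[.5,.27,0]);print("lid",q);print(e)
```

```text
rack T [ 0.4646 -0.2619  0.0461]
rack S [ 0.4661 -0.2616  0.059 ] 2.646085755091349
rack [ 0.4655 -0.2616  0.054 ]
[[-0.0338 -0.2926]
 [ 0.2103 -0.7992]
 [-0.8586 -0.6185]
 [ 0.3337  0.7536]
 [-2.8298 -0.7541]
 [ 0.048  -0.269 ]
 [ 0.4324  0.7817]
 [-0.106  -0.2263]]
lid S [ 0.4955  0.2765 -0.0132] 1.6329232671700424
lid T [ 0.4931  0.2725 -0.0044] 1.1644462432360854
lid [ 0.4948  0.2739 -0.0079]
[[-0.8927  0.4717]
 [-0.71   -1.5969]
 [ 0.2102 -1.2734]
 [-0.3008  0.1373]
 [-1.3839  1.4943]
 [-0.9307  0.8387]
 [ 0.7333 -1.386 ]
 [-0.6681 -0.0882]]
```

Emit:
play_rows([
  [0,[0.1,-0.2,0],[0,0,-0.09]],
  [0,[0.2,-0.4,0],[0,0,-0.18]],
  [0,[0.3,-0.6,0],[0,0,-0.27]],
  [0,[0.4,-0.8,0],[0,0,-0.36]],
  [0,[0.48,-1,0],[0,0,-0.45]],
  [0,[0.48,-1,0],[0,0,-0.45]],
], force=60)

```text
t: 2.3
ee_pos: [0.3177, 0.4894, 0.2098]
tcp_rot: [[-0.419, 0.908, 0.002], [0.908, 0.419, -0.002], [-0.002, 0.001, -1.0]]
wrist_force: [1.0, -1.0, -0.8]
opening: 1.001
```

Emit:
play_rows([
  [0.4,[0.1,-0.2,0],[0,0,-0.09]],
  [0.4,[0.2,-0.4,0],[0,0,-0.18]],
  [0.4,[0.3,-0.6,0],[0,0,-0.27]],
  [0.4,[0.4,-0.8,0],[0,0,-0.285]],
  [0.4,[0.48,-1,0],[0,0,-0.285]],
  [0.4,[0.48,-1,0],[0,0,-0.285]],
])

```text
t: 2.9
ee_pos: [0.3651, 0.3896, 0.2097]
tcp_rot: [[0.007, 1.0, 0.001], [1.0, -0.007, -0.002], [-0.002, 0.001, -1.0]]
wrist_force: [-0.2, -0.3, 0.5]
opening: 0.598
```

Emit:
play_rows([
  [0.4,[0.1,-0.3,0],[0,0,0]],
  [0.4,[0.3,-0.7,0],[0,0,0]],
  [0.4,[0.5,-1,0],[0,0,0]],
  [0.4,[0.5,-1,0],[0,0,0]],
  [0.4,[0.5,-1,0],[0,0,0]],
])

```text
t: 3.4
ee_pos: [0.4136, 0.2928, 0.2099]
tcp_rot: [[0.006, 1.0, 0.0], [1.0, -0.006, 0.001], [0.001, 0.0, -1.0]]
wrist_force: [0.3, 0.2, 0.2]
opening: 0.601
```

Emit:
play_rows([
  [0.4,[0.01,-0.18,-0.2],[0,0,0]],
  [0.4,[0.01,-0.18,-0.5],[0,0,0]],
  [0.4,[0.01,-0.18,-0.8],[0,0,0]],
  [0.4,[0.01,-0.18,-1],[0,0,0]],
  [0.4,[0.01,-0.18,-1],[0,0,0]],
])

```text
t: 3.9
ee_pos: [0.4111, 0.2752, 0.1071]
tcp_rot: [[0.003, 1.0, -0.005], [1.0, -0.003, -0.002], [-0.002, -0.005, -1.0]]
wrist_force: [-0.5, -0.6, -0.2]
opening: 0.596
```

Run:
```python
from h import *
b=both()
print(env.read_state()["ee_pos"])
save(b["scene"]["img"],"s1.png",(260,420,60,240),4)
save(b["top"]["img"],"t1.png",(180,280,230,330),4)
```

```text
[0.41356235 0.27613279 0.1098892 ]
```

View pics/s1.png

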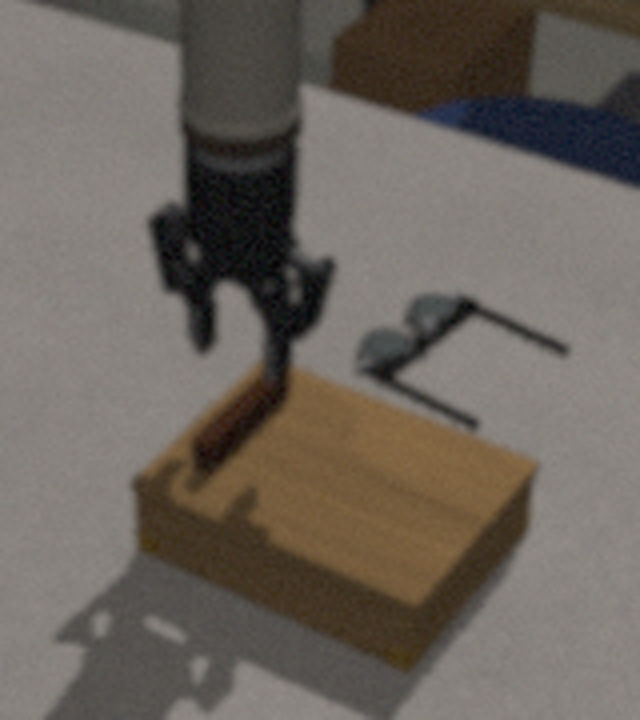

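Emit:
play_rows([
  [0.4,[0,0,-0.15],[0,0,0]],
  [0.4,[0,0,-0.28],[0,0,0]],
  [0.4,[0,0,-0.37],[0,0,0]],
  [0.4,[0,0,-0.37],[0,0,0]],
  [0.4,[0,0,-0.37],[0,0,0]],
])

```text
t: 4.5
ee_pos: [0.4143, 0.2747, 0.0729]
tcp_rot: [[0.007, 1.0, -0.0], [1.0, -0.007, 0.0], [0.0, -0.0, -1.0]]
wrist_force: [0.4, 0.5, 0.9]
opening: 0.592
```

Emit:
play_rows([
  [0.6,[0,0,0],[0,0,0]],
  [0.7,[0,0,0],[0,0,0]],
  [0.8,[0,0,0],[0,0,0]],
  [1,[0,0,0],[0,0,0]],
  [1,[0,0,0],[0,0,0]],
  [1,[0,0,0],[0,0,0]],
  [1,[0,0,0],[0,0,0]],
])

```text
t: 5.2
ee_pos: [0.4143, 0.2745, 0.0727]
tcp_rot: [[0.007, 1.0, 0.0], [1.0, -0.007, 0.0], [0.0, 0.0, -1.0]]
wrist_force: [-0.3, -0.6, 0.5]
opening: -0.003
```

Run:
```python
from h import *
b=both()
print(env.read_state()["ee_pos"])
save(b["scene"]["img"],"s2.png",(260,420,60,240),4)
save(b["top"]["img"],"t2.png",(160,280,210,330),5)
```

```text
[0.41423333 0.27448664 0.07267761]
```

View pics/s2.png

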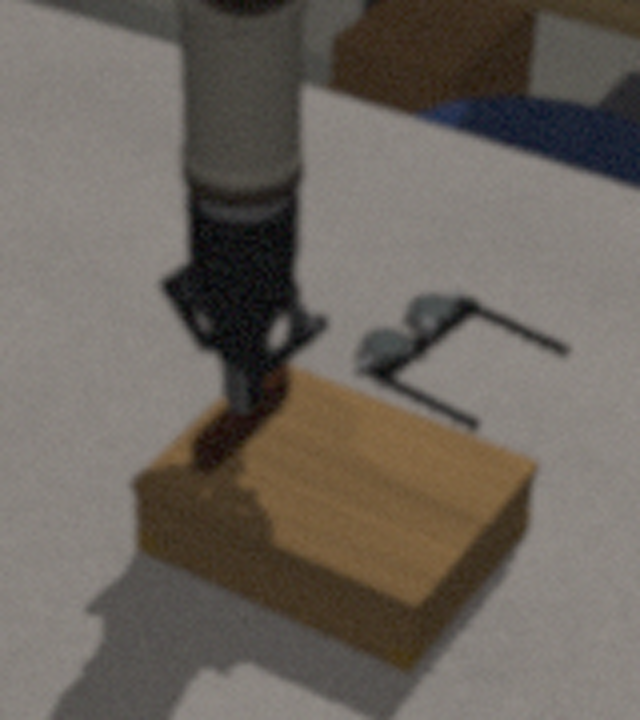

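View pics/t2.png

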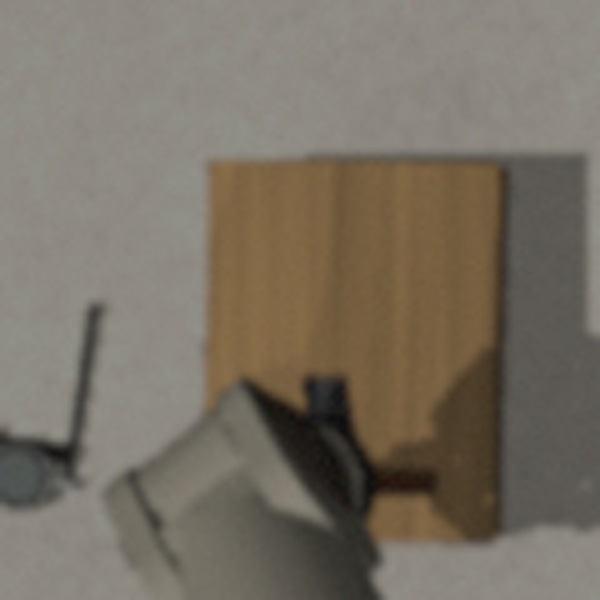

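Run:
```python
from h import *
b=both(); s=env.read_state(); p=s["ee_pos"]
print(s["wrist_force"],s["opening"])
for n,(x0,y0,k) in {"scene":(290,120,8),"top":(200,260,8)}.items():
    c=b[n]; img=c["img"][y0:y0+75,x0:x0+95,::-1]
    img=cv2.resize(img,None,fx=k,fy=k,interpolation=cv2.INTER_CUBIC)
    q=[.4945,.274,-.008]
    bt=np.vstack([np.array(rect(.016,.110,z))-[.080,0,0] for z in(.066,.094)])
    uv=(proj(c,place(q,bt))-[x0,y0]+.5)*k
    for i in range(4):
        for a,d in((i,(i+1)%4),(4+i,4+(i+1)%4),(i,i+4)): cv2.line(img,*[tuple(int(v) for v in uv[j]) for j in(a,d)],(0,255,0),1)
    t=(proj(c,[p])[0]-[x0,y0]+.5)*k; cv2.circle(img,(int(t[0]),int(t[1])),4,(0,0,255),-1)
    cv2.imwrite(f"pics/ov_{n}.png",img)
```

```text
[-0.18777277  0.00614388 -0.28433619] -0.0007103057820718387
```

View pics/ov_scene.png

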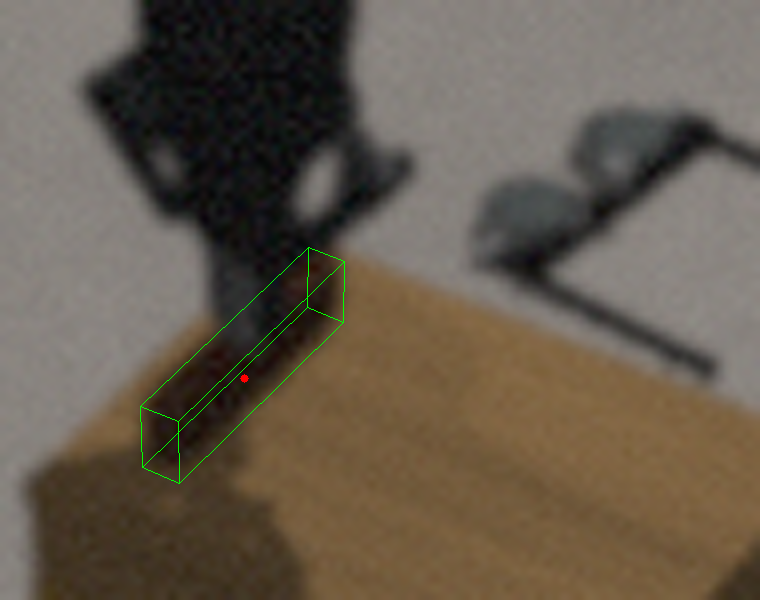

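View pics/ov_top.png

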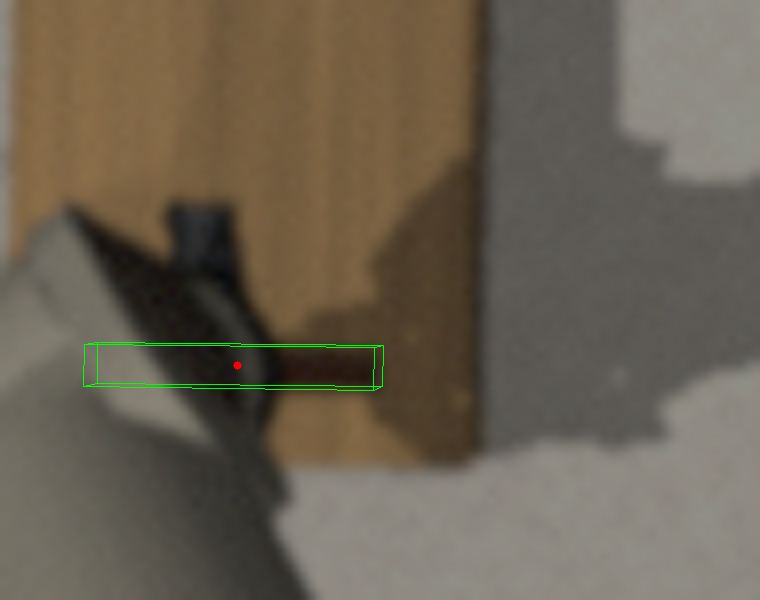

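Emit:
play_rows([
  [0.5,[0,0,0],[0,0,0]],
  [0.5,[0,0,0],[0,0,0]],
  [0.5,[0,0,0],[0,0,0]],
  [0.5,[0,0,0],[0,0,0]],
  [0.5,[0,0,0],[0,0,0]],
])

```text
t: 5.9
ee_pos: [0.4142, 0.2745, 0.0727]
tcp_rot: [[0.008, 1.0, -0.0], [1.0, -0.008, -0.0], [-0.0, -0.0, -1.0]]
wrist_force: [0.2, -0.3, -0.8]
opening: 0.5
```

```bash
cat > ov.py <<'E'
from h import *
def ov(tag,pts=[],boxes=[("bat",[.4945,.274,-.008])]):
    b=both(); s=env.read_state(); p=s["ee_pos"]; print(p,s["wrist_force"],s["opening"])
    for n,(x0,y0,k) in {"scene":(290,100,7),"top":(190,250,7)}.items():
        c=b[n]; img=c["img"][y0:y0+85,x0:x0+105,::-1]
        img=cv2.resize(img,None,fx=k,fy=k,interpolation=cv2.INTER_CUBIC)
        R=s["tcp_rot"]
        for d in (0,.0215,-.0215):
            t=(proj(c,[p+R[:,1]*d])[0]-[x0,y0]+.5)*k; cv2.circle(img,(int(t[0]),int(t[1])),3,(0,0,255),-1)
        cv2.imwrite(f"pics/{tag}_{n}.png",img)
E
python3 -c "
from ov import *
ov('o3')"
```

```text
[0.4142383  0.27447619 0.07268499] [-0.9083949   0.48803806 -0.25319661] 0.5077245985728863
```

View pics/o3_scene.png

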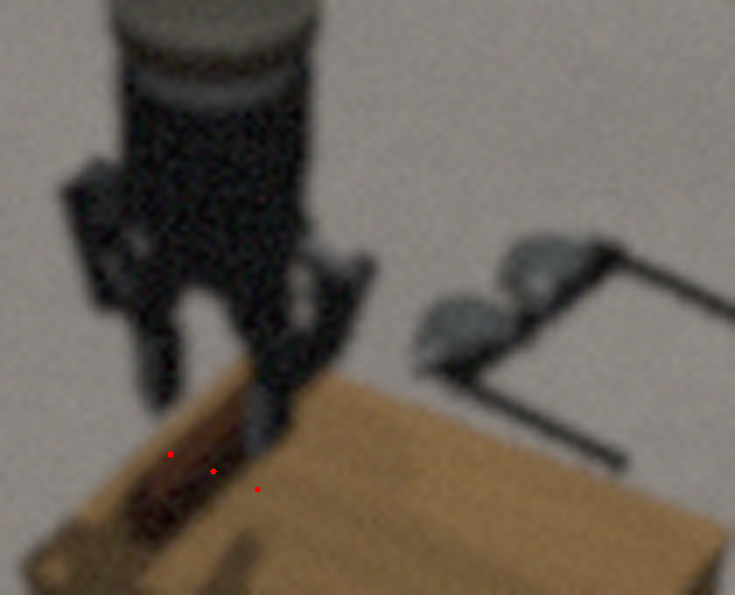

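Emit:
play_rows([
  [0.5,[0,0,-0.05],[0,0,0]],
  [0.5,[0,0,-0.1],[0,0,0]],
  [0.5,[0,0,-0.1],[0,0,0]],
  [0.5,[0,0,-0.1],[0,0,0]],
])

```text
t: 6.4
ee_pos: [0.414, 0.2743, 0.0623]
tcp_rot: [[0.008, 1.0, -0.001], [1.0, -0.008, -0.0], [-0.0, -0.001, -1.0]]
wrist_force: [0.0, 0.5, 0.0]
opening: 0.504
```

```bash
python3 -c "
from ov import *
ov('o4')"
```

```text
[0.41426199 0.27454092 0.06267258] [-0.04430995 -0.14745793  0.18981264] 0.49968217650778757
```

View pics/o4_scene.png

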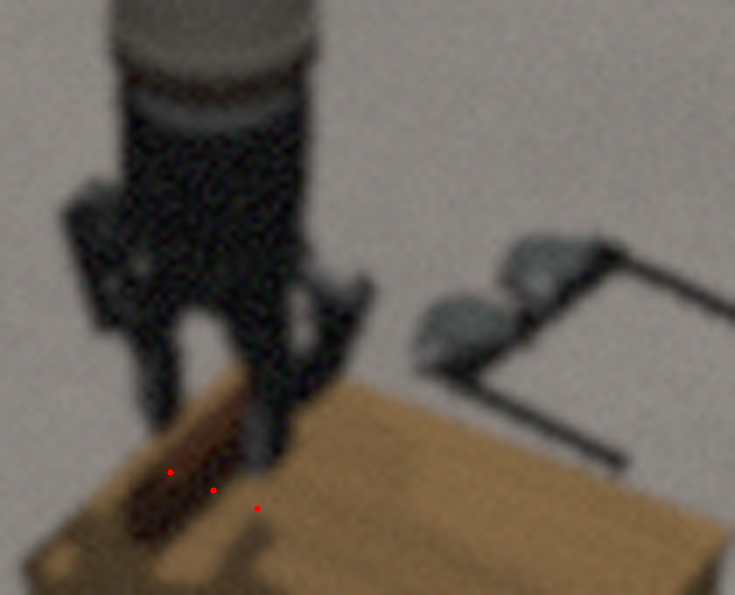

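View pics/o4_top.png

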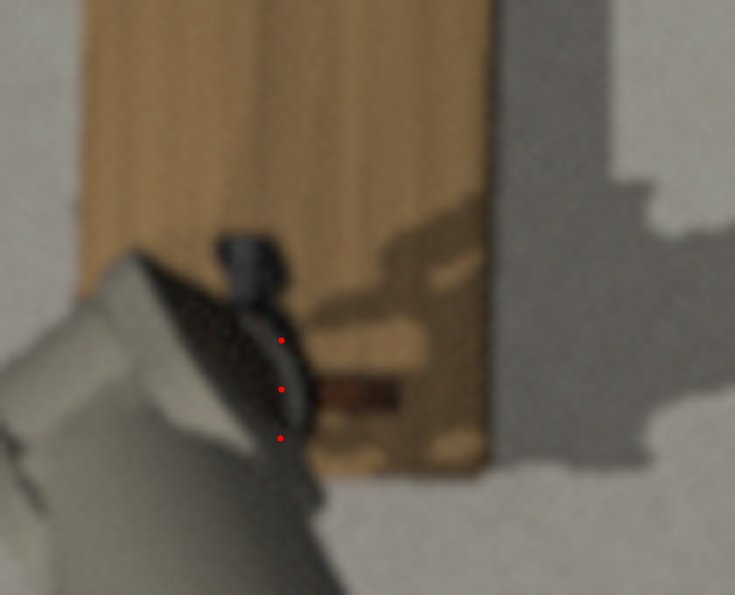

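Emit:
play_rows([
  [0.5,[0,0,-0.03],[0,0,0]],
  [0.5,[0,0,-0.06],[0,0,0]],
  [0.5,[0,0,-0.06],[0,0,0]],
])

```text
t: 6.8
ee_pos: [0.4139, 0.2743, 0.0562]
tcp_rot: [[0.007, 1.0, -0.001], [1.0, -0.007, -0.0], [-0.0, -0.001, -1.0]]
wrist_force: [0.7, -0.5, -0.3]
opening: 0.5
```

Emit:
play_rows([
  [0.5,[0,0,-0.02],[0,0,0]],
  [0.5,[0,0,-0.04],[0,0,0]],
  [0.5,[0,0,-0.04],[0,0,0]],
])

```text
t: 7.1
ee_pos: [0.4141, 0.2744, 0.0524]
tcp_rot: [[0.007, 1.0, -0.0], [1.0, -0.007, -0.0], [-0.0, -0.0, -1.0]]
wrist_force: [-0.3, -0.1, 0.3]
opening: 0.496
```

Emit:
play_rows([
  [0.7,[0,0,0],[0,0,0]],
  [0.8,[0,0,0],[0,0,0]],
  [0.9,[0,0,0],[0,0,0]],
  [1,[0,0,0],[0,0,0]],
  [1,[0,0,0],[0,0,0]],
  [1,[0,0,0],[0,0,0]],
])

```text
t: 7.7
ee_pos: [0.4136, 0.2745, 0.0529]
tcp_rot: [[0.007, 1.0, -0.001], [1.0, -0.007, -0.0], [-0.0, -0.001, -1.0]]
wrist_force: [-3.0, -0.7, 5.6]
opening: 0.171
```

Emit:
play_rows([
  [1,[0,0,0.1],[0,0.032,0]],
  [1,[0.005,0,0.2],[0,0.064,0]],
  [1,[0.016,0,0.3],[0,0.095,0]],
  [1,[0.03,0,0.4],[0,0.127,0]],
  [1,[0.05,0,0.495],[0,0.159,0]],
  [1,[0.075,0,0.59],[0,0.191,0]],
  [1,[0.075,0,0.59],[0,0.191,0]],
  [1,[0.075,0,0.59],[0,0.191,0]],
], force=80)

```text
t: 8.5
ee_pos: [0.4215, 0.2743, 0.1107]
tcp_rot: [[0.007, 0.955, -0.295], [1.0, -0.008, -0.0], [-0.003, -0.295, -0.955]]
wrist_force: [0.0, 0.3, -2.9]
opening: 0.166
```

```bash
python3 -c "
from ov import *
ov('o5')"
```

```text
[0.42143883 0.2741125  0.11092467] [ 0.20501633  0.04940023 -3.35349381] 0.1681908995500641
```

View pics/o5_scene.png

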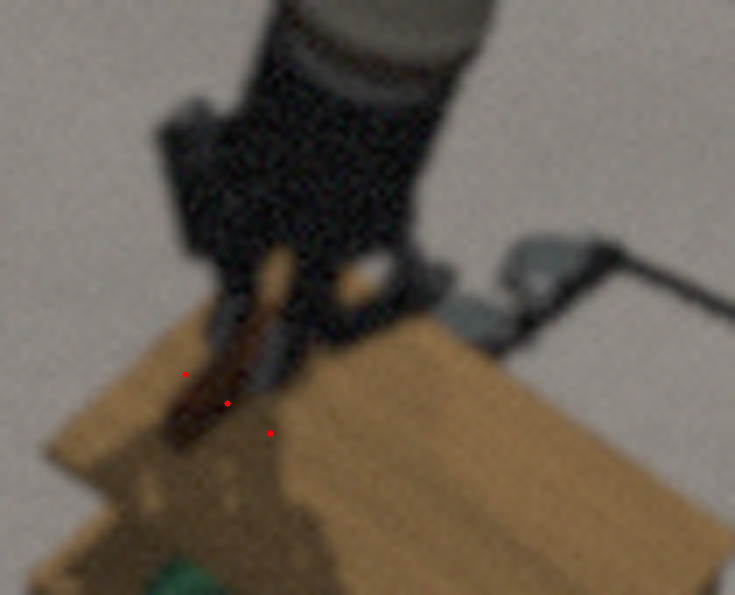

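Emit:
play_rows([
  [1,[0,0,-0.02],[0,0,0]],
  [1,[0,0,-0.04],[0,0,0]],
  [1,[0,0,-0.04],[0,0,0]],
  [1,[0,0,-0.04],[0,0,0]],
])

```text
t: 9.0
ee_pos: [0.4208, 0.2748, 0.1081]
tcp_rot: [[0.007, 0.955, -0.296], [1.0, -0.007, -0.0], [-0.002, -0.296, -0.955]]
wrist_force: [-6.4, -0.1, 3.1]
opening: 0.172
```

```bash
python3 -c "
from h import *
b=both(); save(b['scene']['img'],'s6.png',(280,420,100,240),5)"
```

```text
(no output)
```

View pics/s6.png

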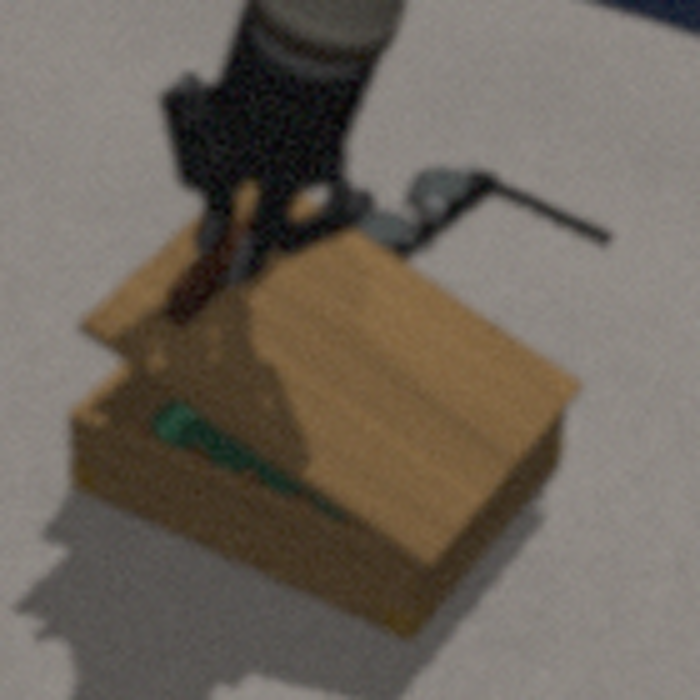

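Emit:
play_rows([
  [1,[0,0,0.1],[0,0,0]],
  [1,[0,0,0.3],[0,0,0]],
  [1,[0,0,0.5],[0,-0.03,0]],
  [1,[0,0,0.7],[0,-0.07,0]],
  [1,[0,0,0.85],[0,-0.11,0]],
  [1,[0,0,0.95],[0,-0.15,0]],
  [1,[0,0,1],[0,-0.191,0]],
  [1,[0,0,1],[0,-0.191,0]],
])

```text
t: 9.9
ee_pos: [0.4208, 0.2752, 0.2093]
tcp_rot: [[0.005, 1.0, 0.003], [1.0, -0.005, 0.001], [0.001, 0.003, -1.0]]
wrist_force: [-0.1, 1.1, -3.8]
opening: 0.17
```

Emit:
play_rows([
  [1,[0.02,-0.15,0],[0,0,0]],
  [1,[0.04,-0.35,0],[0,0,0]],
  [1,[0.06,-0.55,0],[0,0,0]],
  [1,[0.09,-0.75,0],[0,0,0]],
  [1,[0.1,-0.9,0],[0,0,0]],
  [1,[0.1,-1,0],[0,0,0]],
  [1,[0.1,-1,0],[0,0,0]],
])

```text
t: 10.6
ee_pos: [0.4321, 0.1727, 0.2074]
tcp_rot: [[0.01, 1.0, -0.001], [1.0, -0.01, -0.001], [-0.001, -0.001, -1.0]]
wrist_force: [0.2, -0.7, -3.8]
opening: 0.164
```

Emit:
play_rows([
  [1,[0.02,-0.15,0],[0,0,0]],
  [1,[0.04,-0.35,0],[0,0,0]],
  [1,[0.06,-0.55,0],[0,0,0]],
  [1,[0.09,-0.75,0],[0,0,0]],
  [1,[0.1,-0.9,0],[0,0,0]],
  [1,[0.1,-1,0],[0,0,0]],
  [1,[0.1,-1,0],[0,0,0]],
])

```text
t: 11.3
ee_pos: [0.4418, 0.0738, 0.2076]
tcp_rot: [[0.009, 1.0, -0.0], [1.0, -0.009, -0.0], [-0.0, -0.0, -1.0]]
wrist_force: [-1.0, -0.3, -3.8]
opening: 0.167
```

Emit:
play_rows([
  [1,[0,-0.15,0],[0,0,0]],
  [1,[0,-0.35,-0.1],[0,0,0]],
  [1,[0,-0.5,-0.3],[0,0,0]],
  [1,[0,-0.6,-0.5],[0,0,0]],
  [1,[0,-0.65,-0.7],[0,0,0]],
  [1,[0,-0.65,-0.9],[0,0,0]],
  [1,[0,-0.65,-1],[0,0,0]],
  [1,[0,-0.65,-1],[0,0,0]],
])

```text
t: 12.1
ee_pos: [0.4407, 0.0105, 0.1065]
tcp_rot: [[0.006, 1.0, -0.003], [1.0, -0.006, 0.0], [0.0, -0.003, -1.0]]
wrist_force: [-1.2, -0.1, -4.0]
opening: 0.166
```

```bash
python3 -c "
from h import *
b=both(); print(env.read_state()['ee_pos']);save(b['scene']['img'],'s7.png');save(b['top']['img'],'t7.png')"
```

```text
[0.44227328 0.01028213 0.10813439]
```

View pics/s7.png

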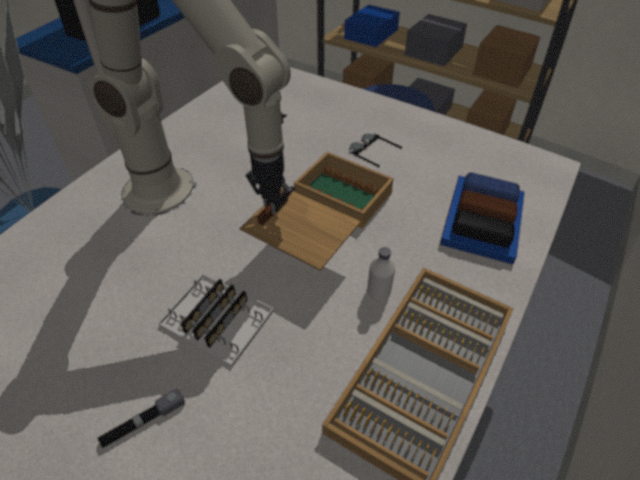

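View pics/t7.png

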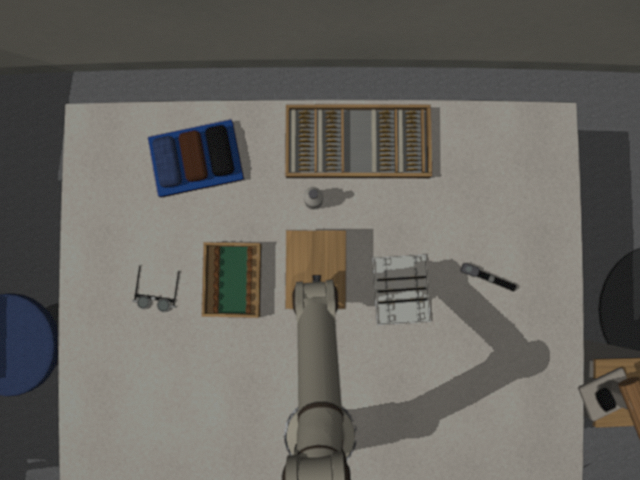

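Emit:
play_rows([
  [1,[0,0,-0.15],[0,0,0]],
  [1,[0,0,-0.35],[0,0,0]],
  [1,[0,0,-0.55],[0,0,0]],
  [1,[0,0,-0.75],[0,0,0]],
  [1,[0,0,-0.9],[0,0,0]],
  [1,[0,0,-0.98],[0,0,0]],
  [1,[0,0,-0.98],[0,0,0]],
])

```text
t: 12.9
ee_pos: [0.442, 0.0098, 0.0096]
tcp_rot: [[0.007, 1.0, -0.0], [1.0, -0.007, 0.0], [0.0, -0.0, -1.0]]
wrist_force: [0.6, -0.4, -3.0]
opening: 0.162
```

Emit:
play_rows([
  [1,[0,0,-0.04],[0,0,0]],
  [1,[0,0,-0.08],[0,0,0]],
  [1,[0,0,-0.1],[0,0,0]],
  [1,[0,0,-0.1],[0,0,0]],
])

```text
t: 13.3
ee_pos: [0.4423, 0.0096, 0.0]
tcp_rot: [[0.008, 1.0, 0.001], [1.0, -0.008, 0.0], [0.0, 0.001, -1.0]]
wrist_force: [0.8, 0.2, -2.7]
opening: 0.164
```

Still hanging (−2.7 N); lower until contact.

Emit:
play_rows([
  [1,[0,0,-0.02],[0,0,0]],
  [1,[0,0,-0.03],[0,0,0]],
  [1,[0,0,-0.03],[0,0,0]],
])

```text
t: 13.6
ee_pos: [0.4423, 0.0096, -0.0002]
tcp_rot: [[0.008, 1.0, 0.001], [1.0, -0.008, 0.001], [0.001, 0.001, -1.0]]
wrist_force: [-11.8, -1.2, 41.9]
opening: 0.17
```

Emit:
play_rows([
  [1,[0,0,0.025],[0,0,0]],
  [0.5,[0,0,0.03],[0,0,0]],
  [0.4,[0,0,0.03],[0,0,0]],
  [0.4,[0,0,0.03],[0,0,0]],
  [0.4,[0,0,0.2],[0,0,0]],
  [0.4,[0,0,0.5],[0,0,0]],
  [0.4,[0,0,0.9],[0,0,0]],
  [0.4,[0,0,1],[0,0,0]],
])

```text
t: 14.4
ee_pos: [0.4443, 0.0096, 0.0997]
tcp_rot: [[0.008, 1.0, 0.005], [1.0, -0.008, 0.001], [0.001, 0.005, -1.0]]
wrist_force: [0.6, 0.3, 0.3]
opening: 0.596
```

Emit:
play_rows([
  [0.4,[0,-0.1,0.2],[0,0,0]],
  [0.4,[0,-0.4,0.3],[0,0,0]],
  [0.4,[0,-0.7,0.3],[0,0,0]],
  [0.4,[0,-1,0.3],[0,0,0]],
  [0.6,[0,-1,0.3],[0,0,0]],
])

```text
t: 14.9
ee_pos: [0.4413, -0.0948, 0.1263]
tcp_rot: [[0.014, 1.0, -0.0], [1.0, -0.014, -0.002], [-0.002, -0.0, -1.0]]
wrist_force: [0.1, 0.5, 0.1]
opening: 0.445
```

Emit:
play_rows([
  [0.7,[0,-0.3,0],[0,0,0]],
  [0.7,[0,-0.6,0],[0,0,0]],
  [0.7,[0,-0.9,0],[0,0,0]],
  [0.7,[0,-1,0],[0,0,0]],
  [0.7,[0,-1,0],[0,0,0]],
])

```text
t: 15.4
ee_pos: [0.4413, -0.1914, 0.1261]
tcp_rot: [[0.01, 1.0, -0.001], [1.0, -0.01, -0.0], [-0.0, -0.001, -1.0]]
wrist_force: [0.0, 0.8, 0.7]
opening: 0.3
```

Run:
```python
from h import *
b=both(); s=env.read_state();print(s['ee_pos'],s['opening'],s['t'])
save(b['scene']['img'],'s8.png',(220,430,120,280),3.8);save(b['top']['img'],'t8.png',(190,360,220,330),4.5)
np.set_printoptions(precision=4,suppress=True)
for n in ["case","slot1","slot3","slot5","case_back","lid_mid","lid_batten","lid_back"]:
    r={}
    for k in b:
        r[k]=env.tip_of(n,b[k]); print(n,k,[(np.round(d["xy"],1).tolist(),round(d["score"],2)) for d in r[k][:6]])
    if r["scene"] and r["top"]: print("   ",tri(b["scene"],r["scene"][0]["xy"],b["top"],r["top"][0]["xy"]))
```

```text
[ 0.44161392 -0.1889451   0.12616617] 0.2994202146811881 15.5
case scene [([345.5, 194.1], 0.65), ([380.6, 269.1], 0.54)]
case top [([231.6, 280.4], 0.84)]
    [ 0.494   0.2809 -0.0003]
slot1 scene [([363.1, 198.3], 0.85), ([333.0, 188.1], 0.8), ([338.8, 192.9], 0.72), ([350.9, 197.3], 0.63), ([325.9, 183.7], 0.59)]
slot1 top [([230.5, 282.4], 0.96), ([232.7, 256.2], 0.94), ([230.0, 267.4], 0.86), ([233.3, 288.6], 0.73), ([232.6, 299.0], 0.58), ([402.2, 283.9], 0.51)]
    [ 0.5119  0.3018 -0.0248]
slot3 scene [([363.1, 198.3], 0.85), ([333.0, 188.1], 0.8), ([338.8, 192.9], 0.72), ([350.9, 197.3], 0.63), ([325.9, 183.7], 0.59)]
slot3 top [([230.5, 282.4], 0.96), ([232.7, 256.2], 0.94), ([230.0, 267.4], 0.86), ([233.3, 288.6], 0.73), ([232.6, 299.0], 0.58), ([402.2, 283.9], 0.51)]
    [ 0.5119  0.3018 -0.0248]
slot5 scene [([363.1, 198.3], 0.85), ([333.0, 188.1], 0.8), ([338.8, 192.9], 0.72), ([350.9, 197.3], 0.63), ([325.9, 183.7], 0.59)]
slot5 top [([230.5, 282.4], 0.96), ([232.7, 256.2], 0.94), ([230.0, 267.4], 0.86), ([233.3, 288.6], 0.73), ([232.6, 299.0], 0.58), ([402.2, 283.9], 0.51)]
    [ 0.5119  0.3018 -0.0248]
case_back scene []
case_back top [([230.4, 241.6], 0.72)]
lid_mid scene [([299.9, 254.3], 0.75)]
lid_mid top [([317.2, 269.8], 0.93)]
    [0.5235 0.0062 0.0145]
lid_batten scene [([276.8, 238.1], 0.9)]
lid_batten top [([315.6, 294.6], 0.67)]
    [0.4462 0.0116 0.0264]
lid_back scene [([341.9, 275.4], 0.87)]
lid_back top [([316.2, 233.8], 0.58)]
    [0.6418 0.0118 0.0009]
```

View pics/s8.png

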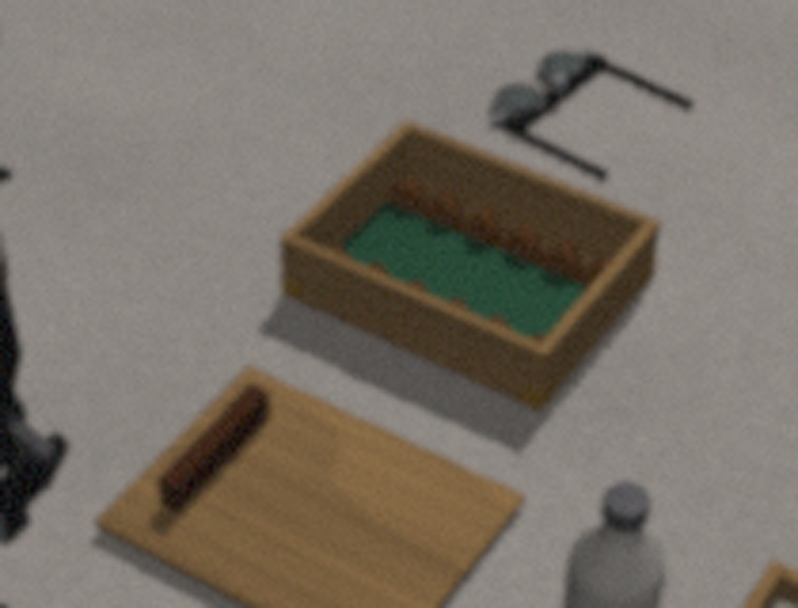

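View pics/t8.png

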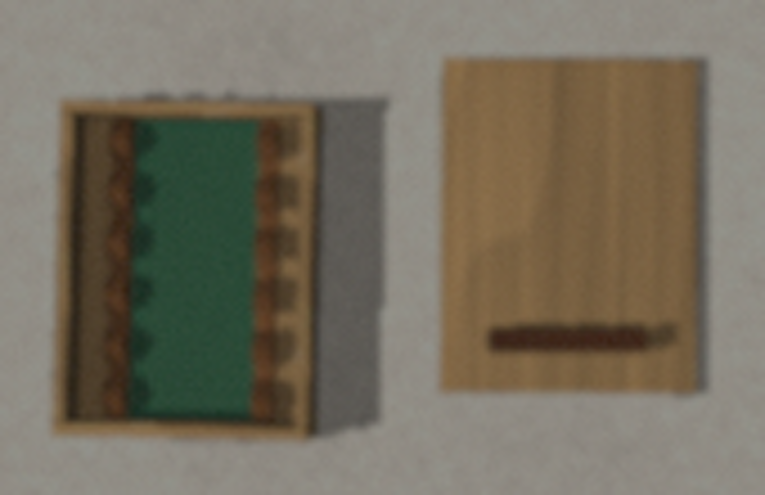

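Run:
```python
from h import *
np.set_printoptions(precision=4,suppress=True)
b=both()
S,T=b["scene"],b["top"]
L=rect(.231,.176,.058)
tl=un([(313,436),(321,103),(62,100),(54,433)],190,220,4.5)
sl=un([(284,238),(545,350),(660,222),(407,122)],220,120,3.8)
for o in ([(S,L,sl)],[(T,L,tl)],[(T,L,tl),(S,L,sl)]):
    q,e=fit(o,[.5,.27,0]);print("case",q,np.abs(e).max())
# inner edges
I=rect(.213,.158,.058)
# lid on desk
L2=rect(.235,.180,.013)
t2=un([(697,391),(697,59),(443,59),(441,391)],190,220,4.5)
q,e=fit([(T,L2,t2)],[.52,0,0]);print("lid T",q,np.abs(e).max(),"robot-implied",.442+.08,.0096)
s2=un([(98,524),(522,497),(250,367)],220,120,3.8)
q,e=fit([(S,[L2[0],L2[2],L2[3]],s2)],[.52,0,0]);print("lid S",q,np.abs(e).max())
```

```text
case [ 0.4935  0.2768 -0.0178] 1.4329654473697815
case [ 0.4941  0.2711 -0.0159] 0.702438813829076
case [ 0.4943  0.273  -0.0165] 2.3770305025540495
lid T [ 0.5243  0.0095 -0.0032] 0.4811335269516803 robot-implied 0.522 0.0096
lid S [ 0.5262  0.011  -0.0055] 1.5200837334538164
```

```bash
cat > fitbars.py <<'E'
from h import *
def wire(img,c,q,P8,x0,y0,k,col=(0,255,0)):
    uv=(proj(c,place(q,P8))-[x0,y0]+.5)*k
    for i in range(4):
        for a,d in((i,(i+1)%4),(4+i,4+(i+1)%4),(i,i+4)): cv2.line(img,*[tuple(int(v) for v in uv[j]) for j in(a,d)],col,1)
def box(a,b,z0,z1): return np.vstack([rect(a,b,z0),rect(a,b,z1)])
E
python3 - <<'E'
from fitbars import *
b=both()
raw={n:cv2.imread(f"pics/{n}0.png") for n in b}
for n,(x0,y0,w,h,k) in {"scene":(155,270,120,90,6.5),"top":(365,245,75,82,7)}.items():
    c=b[n]; img=cv2.resize(raw[n][y0:y0+h,x0:x0+w],None,fx=k,fy=k,interpolation=cv2.INTER_CUBIC)
    img=cv2.convertScaleAbs(img,alpha=1.8)
    q=[.465,-.2615,.054]
    wire(img,c,q,box(.214,.170,0,.014),x0,y0,k,(255,0,0))
    for s in(-.036,0,.036):
        p=place(q,[[s,0,0]])[0]; wire(img,c,[p[0],p[1],q[2]],box(.009,.150,.008,.046),x0,y0,k)
    cv2.imwrite(f"pics/w_{n}.png",img)
E
```

```text
(no output)
```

View pics/w_scene.png

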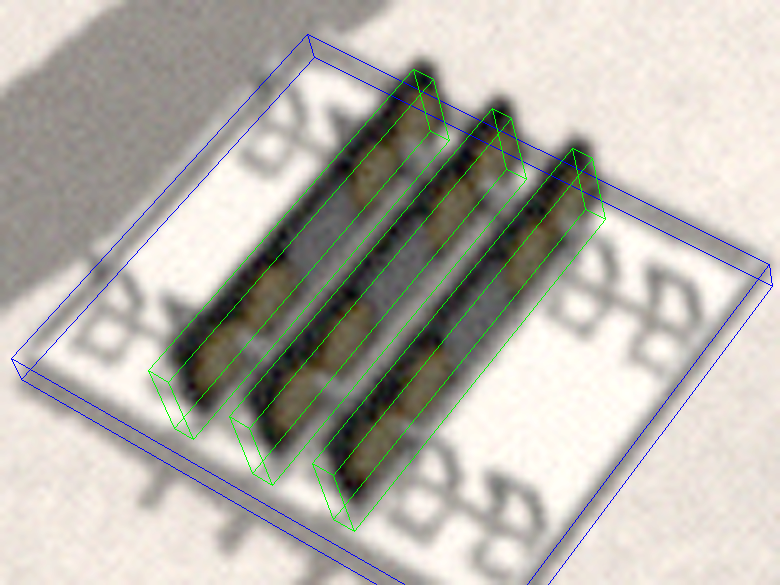

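View pics/w_top.png

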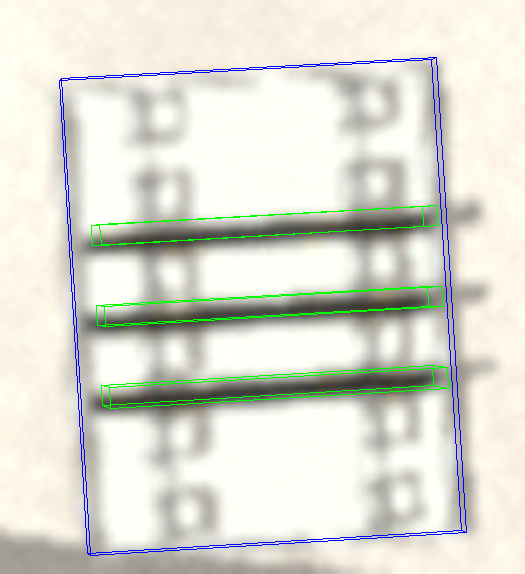

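Emit:
play_rows([
  [0.75,[0.2,-0.2,0],[0,0,0.043]],
  [0.75,[0.4,-0.5,0],[0,0,0.043]],
  [0.75,[0.575,-0.66,-0.1],[0,0,0.043]],
  [0.75,[0.575,-0.66,-0.4],[0,0,0.043]],
  [0.75,[0.575,-0.66,-0.66],[0,0,0.043]],
  [0.75,[0.575,-0.66,-0.66],[0,0,0.043]],
  [0.75,[0.575,-0.66,-0.66],[0,0,0.043]],
], force=60)

```text
t: 17.2
ee_pos: [0.4989, -0.2564, 0.0606]
tcp_rot: [[-0.06, 0.998, -0.001], [0.998, 0.06, 0.0], [0.001, -0.001, -1.0]]
wrist_force: [-0.5, -0.4, 0.3]
opening: 0.248
```

Run:
```python
from fitbars import *
b=both(); s=env.read_state();p=s['ee_pos'];print(p,s['opening'],s['t'],s['tcp_rot'][:2,1])
for n,(x0,y0,w,h,k) in {"scene":(155,230,120,130,5),"top":(365,235,75,92,6)}.items():
    c=b[n]; img=cv2.resize(np.ascontiguousarray(c["img"][y0:y0+h,x0:x0+w,::-1]),None,fx=k,fy=k,interpolation=cv2.INTER_CUBIC)
    img=cv2.convertScaleAbs(img,alpha=1.8)
    for x,y in((.499,-.255),(.463,-.257),(.427,-.259)): wire(img,c,[x,y,.058],box(.009,.150,.008,.046),x0,y0,k)
    t=(proj(c,[p+[0,0,.014]])[0]-[x0,y0]+.5)*k; cv2.circle(img,(int(t[0]),int(t[1])),3,(0,0,255),-1)
    cv2.imwrite(f"pics/g1_{n}.png",img)
```

```text
[ 0.50028718 -0.25696875  0.06213078] 0.24798590288732542 17.3 [0.99819244 0.06006646]
```

View pics/g1_scene.png

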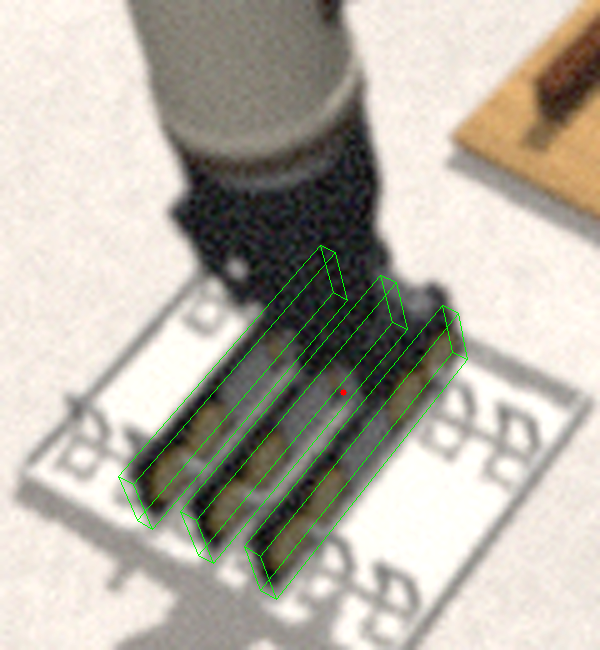

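View pics/g1_top.png

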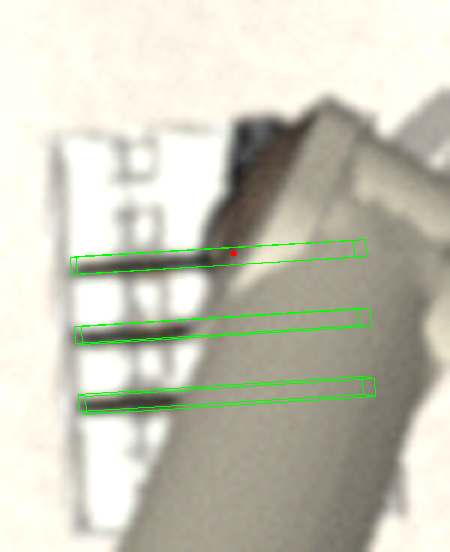

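Emit:
play_rows([
  [0.75,[-0.01,0,-0.1],[0,0,0]],
  [0.75,[-0.01,0,-0.22],[0,0,0]],
  [0.75,[-0.01,0,-0.22],[0,0,0]],
  [0.75,[-0.01,0,-0.22],[0,0,0]],
])

```text
t: 17.7
ee_pos: [0.4978, -0.2563, 0.0382]
tcp_rot: [[-0.06, 0.998, -0.001], [0.998, 0.06, 0.001], [0.001, -0.001, -1.0]]
wrist_force: [0.4, -0.3, 0.8]
opening: 0.249
```

```bash
cat > g.py <<'E'
from fitbars import *
import sys
def g(tag,bars=()):
    b=both(); s=env.read_state();p=s['ee_pos'];print(p,s['opening'],s['t'],s['tcp_rot'][:2,1],s['wrist_force'])
    for n,(x0,y0,w,h,k) in {"scene":(155,230,120,130,6),"top":(365,235,75,92,6)}.items():
        c=b[n]; img=cv2.resize(np.ascontiguousarray(c["img"][y0:y0+h,x0:x0+w,::-1]),None,fx=k,fy=k,interpolation=cv2.INTER_CUBIC)
        img=cv2.convertScaleAbs(img,alpha=2)
        t=(proj(c,[p+[0,0,.014]])[0]-[x0,y0]+.5)*k; cv2.circle(img,(int(t[0]),int(t[1])),3,(0,0,255),-1)
        for q in bars: wire(img,c,q,box(.009,.150,.008,.046),x0,y0,k)
        cv2.imwrite(f"pics/{tag}_{n}.png",img)
E
python3 -c "
from g import *
g('g2')"
```

```text
[ 0.49832922 -0.25657645  0.03876605] 0.25432033198049275 17.8 [0.99820036 0.05996697] [-0.05228762  0.3038436  -0.4660771 ]
```

View pics/g2_scene.png

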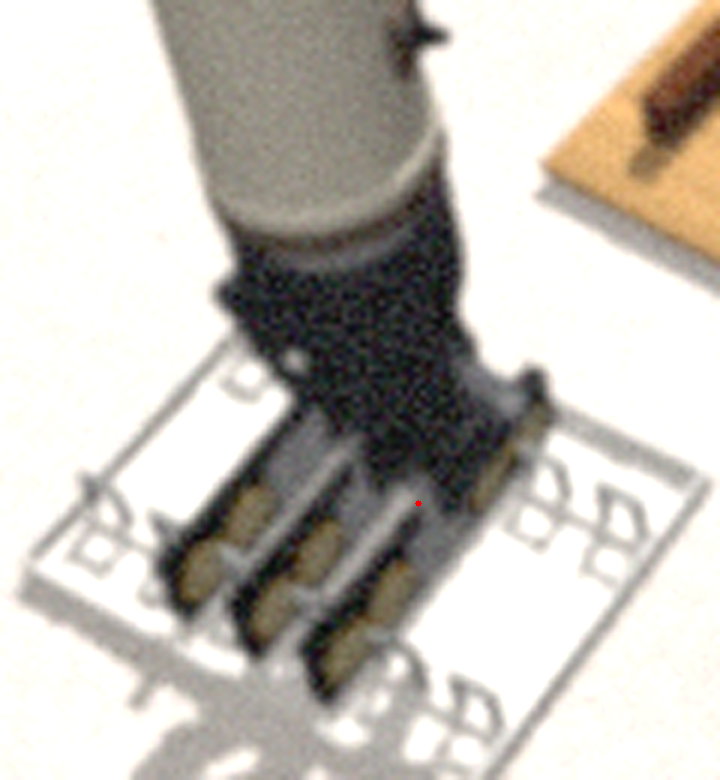

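Emit:
play_rows([
  [0.75,[0,0,-0.1],[0,0,0]],
  [0.75,[0,0,-0.2],[0,0,0]],
  [0.75,[0,0,-0.28],[0,0,0]],
  [0.75,[0,0,-0.34],[0,0,0]],
  [0.75,[0,0,-0.34],[0,0,0]],
])

```text
t: 18.3
ee_pos: [0.4973, -0.256, 0.0033]
tcp_rot: [[-0.06, 0.998, -0.002], [0.998, 0.06, 0.001], [0.001, -0.002, -1.0]]
wrist_force: [-0.4, 0.6, -0.5]
opening: 0.249
```

Emit:
play_rows([
  [0.85,[0,0,0],[0,0,0]],
  [1,[0,0,0],[0,0,0]],
  [1,[0,0,0],[0,0,0]],
  [1,[0,0,0],[0,0,0]],
  [1,[0,0,0],[0,0,0]],
])

```text
t: 18.8
ee_pos: [0.4983, -0.2565, 0.0048]
tcp_rot: [[-0.06, 0.998, 0.0], [0.998, 0.06, -0.0], [-0.0, 0.0, -1.0]]
wrist_force: [0.0, 0.6, -0.7]
opening: 0.087
```

Emit:
play_rows([
  [1,[0,0,0.1],[0,0,0]],
  [1,[0,0,0.25],[0,0,0]],
  [1,[0,0,0.45],[0,0,0]],
  [1,[0,0,0.65],[0,0,0]],
  [1,[0,0,0.85],[0,0,0]],
  [1,[0,0,1],[0,0,0]],
  [1,[0,0,1],[0,0,0]],
])

```text
t: 19.5
ee_pos: [0.5003, -0.2575, 0.108]
tcp_rot: [[-0.06, 0.998, 0.005], [0.998, 0.06, -0.002], [-0.002, 0.005, -1.0]]
wrist_force: [0.0, -0.0, -1.1]
opening: 0.087
```

```bash
python3 -c "
from g import *
g('g3')"
```

```text
[ 0.49844894 -0.25645417  0.10516285] 0.09013492979287857 19.6 [0.99818915 0.06014582] [ 0.31943635 -0.35289847 -1.31222873]
```

View pics/g3_scene.png

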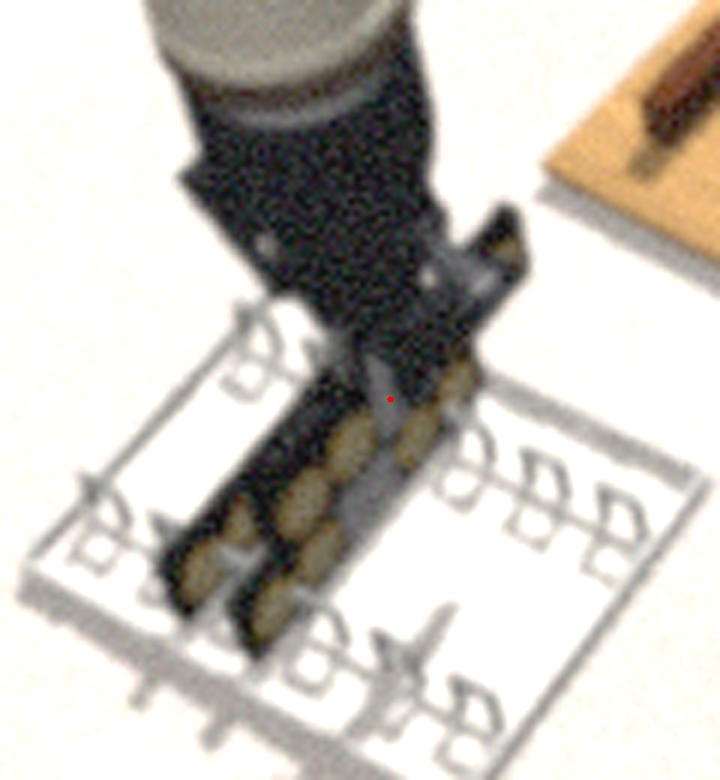

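Emit:
play_rows([
  [1,[0.02,0.1,0.15],[0,0,0]],
  [1,[0.04,0.3,0.25],[0,0,-0.01]],
  [1,[0.06,0.5,0.25],[0,0,-0.02]],
  [1,[0.09,0.75,0.25],[0,0,-0.035]],
  [1,[0.12,1,0.25],[0,0,-0.049]],
])

```text
t: 20.1
ee_pos: [0.5099, -0.1548, 0.1297]
tcp_rot: [[0.018, 1.0, -0.001], [1.0, -0.018, 0.001], [0.001, -0.001, -1.0]]
wrist_force: [1.1, 0.9, -1.0]
opening: 0.091
```

Emit:
play_rows([
  [1,[0.03,0.25,0],[0,0,0]],
  [1,[0.06,0.5,0],[0,0,0]],
  [1,[0.09,0.75,0],[0,0,0]],
  [1,[0.12,1,0],[0,0,0]],
])

```text
t: 20.5
ee_pos: [0.5217, -0.0545, 0.1296]
tcp_rot: [[0.016, 1.0, -0.001], [1.0, -0.016, 0.0], [0.0, -0.001, -1.0]]
wrist_force: [0.7, 0.2, -0.8]
opening: 0.092
```

Emit:
play_rows([
  [1,[0.03,0.25,0],[0,0,0]],
  [1,[0.06,0.5,0],[0,0,0]],
  [1,[0.09,0.75,0],[0,0,0]],
  [1,[0.12,1,0],[0,0,0]],
])

```text
t: 20.9
ee_pos: [0.5335, 0.0454, 0.1296]
tcp_rot: [[0.016, 1.0, -0.001], [1.0, -0.016, 0.0], [0.0, -0.001, -1.0]]
wrist_force: [-0.1, -0.4, -1.1]
opening: 0.094
```

Emit:
play_rows([
  [1,[0.03,0.25,0],[0,0,0]],
  [1,[0.06,0.5,0],[0,0,0]],
  [1,[0.09,0.75,0],[0,0,0]],
  [1,[0.12,1,0],[0,0,0]],
])

```text
t: 21.3
ee_pos: [0.5454, 0.1452, 0.1295]
tcp_rot: [[0.016, 1.0, -0.001], [1.0, -0.016, -0.0], [-0.0, -0.001, -1.0]]
wrist_force: [-0.0, -0.5, -0.4]
opening: 0.087
```

Emit:
play_rows([
  [1,[0.03,0.25,0],[0,0,0]],
  [1,[0.06,0.5,0],[0,0,0]],
  [1,[0.09,0.75,0],[0,0,0]],
  [1,[0.12,1,0],[0,0,0]],
  [1,[0.12,1,0],[0,0,0]],
])

```text
t: 21.8
ee_pos: [0.5566, 0.2496, 0.1295]
tcp_rot: [[0.011, 1.0, -0.001], [1.0, -0.011, 0.003], [0.003, -0.001, -1.0]]
wrist_force: [-0.5, 1.2, -0.4]
opening: 0.09
```

Emit:
play_rows([
  [1,[0.08,0.27,-0.1],[0,0,0]],
  [1,[0.08,0.27,-0.3],[0,0,0]],
  [1,[0.08,0.27,-0.5],[0,0,0]],
  [1,[0.08,0.27,-0.55],[0,0,0]],
  [1,[0.08,0.27,-0.55],[0,0,0]],
  [1,[0.08,0.27,-0.55],[0,0,0]],
])

```text
t: 22.4
ee_pos: [0.5667, 0.2704, 0.0755]
tcp_rot: [[0.017, 1.0, 0.001], [1.0, -0.017, 0.0], [0.0, 0.001, -1.0]]
wrist_force: [-0.2, 0.0, -0.5]
opening: 0.092
```

```bash
cat > gc.py <<'E'
from fitbars import *
def gc(tag,bars=(),case=[.4938,.274,-.0165],W=None):
    b=both(); s=env.read_state();p=s['ee_pos'];print(p,s['opening'],s['t'],s['tcp_rot'][:2,1],s['wrist_force'])
    for n,(x0,y0,w,h,k) in (W or {"scene":(285,90,115,145,5.5),"top":(185,225,90,100,6)}).items():
        c=b[n]; img=cv2.resize(np.ascontiguousarray(c["img"][y0:y0+h,x0:x0+w,::-1]),None,fx=k,fy=k,interpolation=cv2.INTER_CUBIC)
        img=cv2.convertScaleAbs(img,alpha=1.8)
        cv2.imwrite(f"pics/{tag}_{n}_raw.png",img)
        if case:
            wire(img,c,case,box(.231,.176,0,.058),x0,y0,k,(255,0,0)); wire(img,c,case,np.vstack([rect(.213,.158,.058)]*2),x0,y0,k,(255,0,0))
        for q,z in bars: wire(img,c,q,box(.009,.150,z-.019,z+.019),x0,y0,k)
        cv2.imwrite(f"pics/{tag}_{n}.png",img)
E
python3 -c "
from gc import *
" 2>/dev/null; mv gc.py gcc_.py; python3 -c "
from gcc_ import *
p=env.read_state()['ee_pos']
gc('c1',[([p[0],p[1]+.001,-.0165],p[2]+.0222)])"
```

```text
[0.56711345 0.27068434 0.07602011] 0.08941403293145715 22.5 [ 0.99984825 -0.0173338 ] [-0.56208249  0.86181833 -0.73498699]
```

View pics/c1_scene.png

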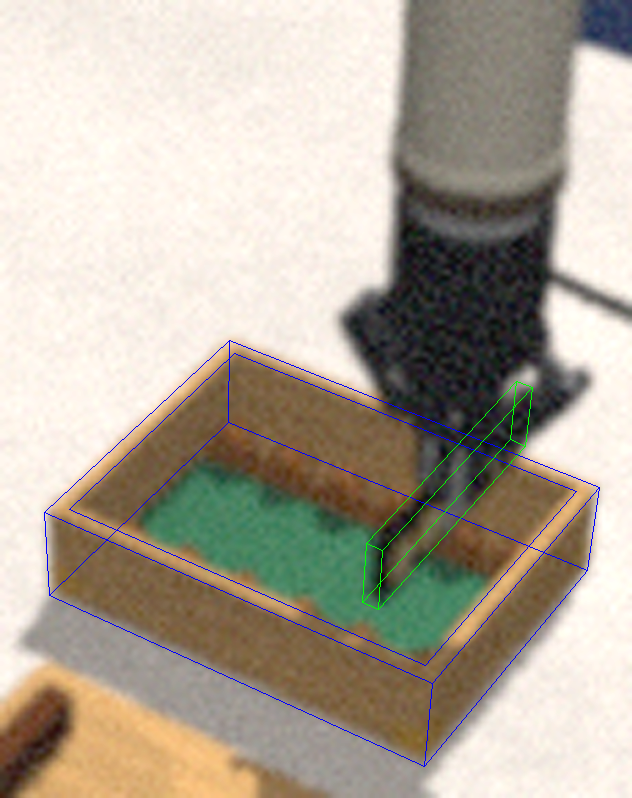

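View pics/c1_top.png

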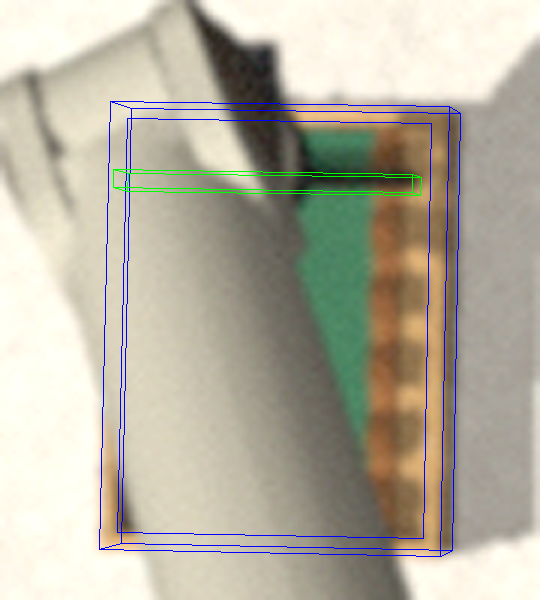

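```bash
python3 -c "
from gcc_ import *
p=env.read_state()['ee_pos']
gc('c2',[],None,{'scene':(335,145,65,70,11),'top':(220,240,50,30,14)})"
```

```text
[0.56698902 0.27073811 0.07584183] 0.08808166454338859 22.6 [ 0.99985149 -0.01715841] [-0.63951051  0.81562156 -0.20582171]
```

View pics/c2_scene_raw.png

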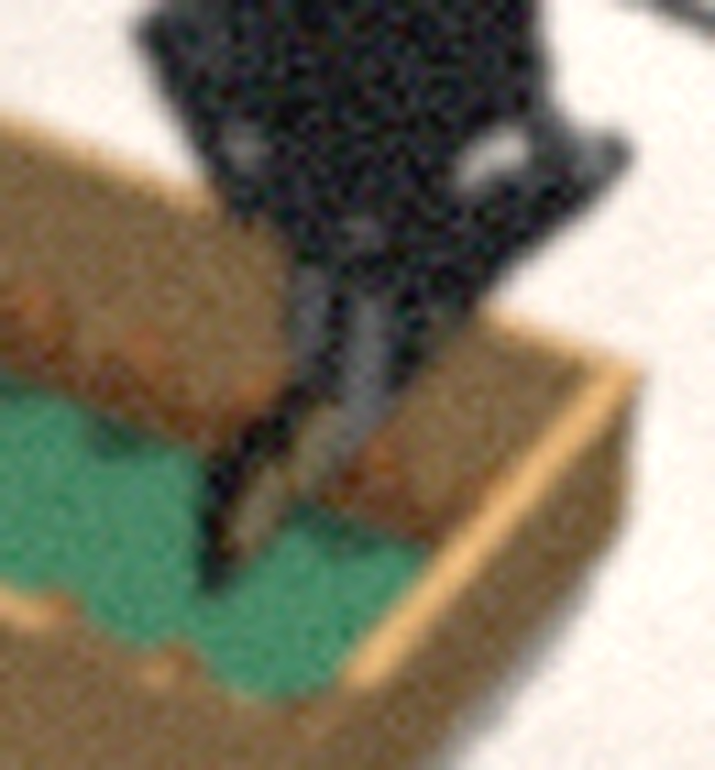

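View pics/c2_top_raw.png

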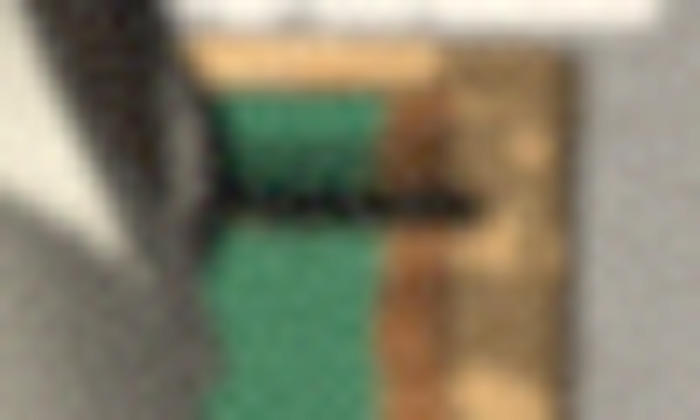

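Run:
```python
from h import *
np.set_printoptions(precision=4,suppress=True)
b=both();T=b["top"];S=b["scene"]
e=un([(475,203),(565,203)],220,240,14)
print("top end z.117",onz(T,e[:1],.117),"z.098",onz(T,e[:1],.098),"wall outer",onz(T,e[1:],.058))
print("S end", onz(S,un([(213,475),(208,585)],335,145,11),.1)) 
for z in (.079,.117):
    for y in (-.075,-.070):
        q=place([.567,.2707,-.0165],[[0,y,z]]); print(z,y,(proj(S,q)-[335,145]+.5)*11,(proj(T,q)-[220,240]+.5)*14)
# line profile in top along bar
r=e[0]; im=T["img"].astype(int).sum(2)
for row in (253,254,255): print(row,im[row,246:266])
# rack-time bar A profile in top0
t0=cv2.imread("pics/top0.png").astype(int).sum(2)
print(t0[277:282,374:384]); print(t0[273:279,420:434])
```

```text
top end z.117 [[0.5685 0.1957 0.117 ]] z.098 [[0.5694 0.1978 0.098 ]] wall outer [[0.5713 0.1825 0.058 ]]
S end [[0.5572 0.2194 0.1   ]
 [0.5759 0.1843 0.1   ]]
0.079 -0.075 [[191.4798 607.5969]] [[495.0136 224.3423]]
0.079 -0.07 [[201.99   595.9938]] [[472.1348 223.9898]]
0.117 -0.075 [[198.9755 489.8219]] [[475.4119 216.5462]]
0.117 -0.07 [[209.6979 478.2424]] [[452.0549 216.1869]]
253 [ 99 111  94  83  78  85 111 142 166 180 193 200 185 156 150 203 259 272
 266 271]
254 [ 79  57  63  49  50  59  68  93 138 185 210 204 190 159 161 204 257 274
 265 276]
255 [ 90 104  99  76  79  78  87 106 162 207 228 224 196 174 156 200 256 271
 271 273]
[[326 305 355 402 402 395 391 374 357 334]
 [323 299 322 339 323 298 294 274 249 223]
 [330 295 281 249 202 175 166 156 137 120]
 [323 287 257 217 185 179 179 177 185 183]
 [323 298 277 286 299 317 319 320 321 323]]
[[299 283 321 381 412 399 352 284 284 339 370 364 349 368]
 [274 274 291 334 358 345 303 268 264 295 321 304 290 330]
 [229 225 226 246 252 246 236 245 259 269 271 262 262 314]
 [142 141 139 132 146 148 196 244 263 265 278 283 303 345]
 [ 94  95 108 132 173 189 223 278 279 287 328 350 358 384]
 [168 171 189 245 304 306 298 312 295 300 364 390 398 406]]
```

Emit:
play_rows([
  [1,[-0.02,-0.02,0],[0,0,0]],
  [1,[-0.02,-0.02,-0.1],[0,0,0]],
  [1,[-0.02,-0.02,-0.2],[0,0,0]],
  [1,[-0.02,-0.02,-0.3],[0,0,0]],
  [1,[-0.02,-0.02,-0.36],[0,0,0]],
  [1,[-0.02,-0.02,-0.36],[0,0,0]],
  [1,[-0.02,-0.02,-0.36],[0,0,0]],
])

```text
t: 23.4
ee_pos: [0.5642, 0.2685, 0.0383]
tcp_rot: [[0.017, 1.0, -0.0], [1.0, -0.017, -0.0], [-0.0, -0.0, -1.0]]
wrist_force: [0.5, -0.2, -0.2]
opening: 0.086
```

```bash
python3 -c "
from gcc_ import *
p=env.read_state()['ee_pos']
gc('c3',[([p[0],p[1]+.004,-.0165],p[2]+.0222)],[.4938,.274,-.0165],{'scene':(335,145,65,70,11),'top':(185,225,90,100,6)})"
```

```text
[0.56465999 0.26871458 0.03904593] 0.09042270859994946 23.5 [ 0.99985558 -0.01698159] [-0.15236835 -0.50470936 -0.70945739]
```

View pics/c3_scene_raw.png

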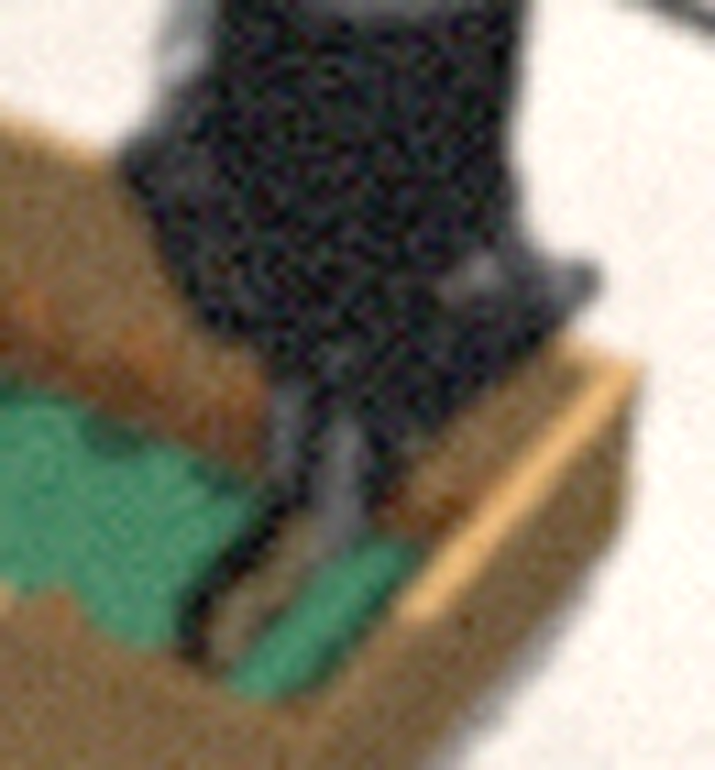

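View pics/c3_top_raw.png

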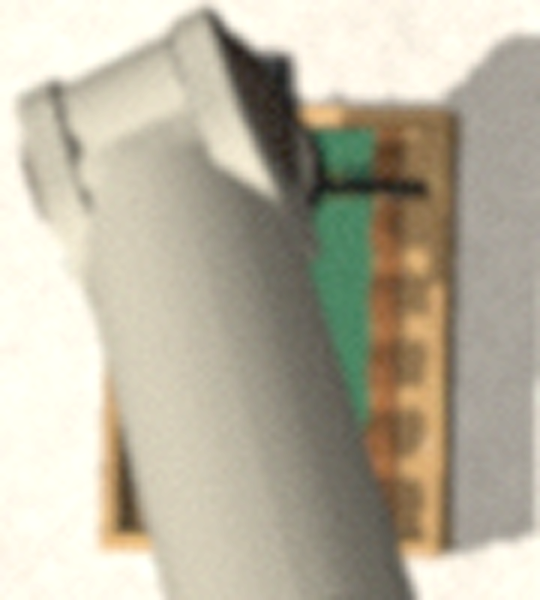

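Emit:
play_rows([
  [1,[0,0,-0.06],[0,0,0]],
  [1,[0,0,-0.12],[0,0,0]],
  [1,[0,0,-0.17],[0,0,0]],
  [1,[0,0,-0.17],[0,0,0]],
])

```text
t: 23.9
ee_pos: [0.5634, 0.2681, 0.0205]
tcp_rot: [[0.017, 1.0, -0.002], [1.0, -0.017, -0.001], [-0.001, -0.002, -1.0]]
wrist_force: [-0.8, -0.7, 0.1]
opening: 0.09
```

Emit:
play_rows([
  [1,[0,0,-0.05],[0,0,0]],
  [1,[0,0,-0.1],[0,0,0]],
  [1,[0,0,-0.14],[0,0,0]],
  [1,[0,0,-0.14],[0,0,0]],
])

```text
t: 24.3
ee_pos: [0.5637, 0.2682, 0.0068]
tcp_rot: [[0.017, 1.0, -0.001], [1.0, -0.017, -0.001], [-0.001, -0.001, -1.0]]
wrist_force: [-0.3, -0.7, -1.0]
opening: 0.088
```

Emit:
play_rows([
  [1,[0,0,-0.02],[0,0,0]],
  [1,[0,0,-0.025],[0,0,0]],
  [0.9,[0,0,-0.02],[0,0,0]],
  [0.75,[0,0,-0.02],[0,0,0]],
  [0.75,[0,0,-0.02],[0,0,0]],
  [0.75,[0,0,-0.02],[0,0,0]],
])

```text
t: 24.9
ee_pos: [0.5645, 0.2686, 0.006]
tcp_rot: [[0.017, 1.0, 0.0], [1.0, -0.017, 0.0], [0.0, 0.0, -1.0]]
wrist_force: [-0.3, -0.1, -0.1]
opening: 0.246
```

Emit:
play_rows([
  [0.75,[0,0,0.1],[0,0,0]],
  [0.75,[0,0,0.3],[0,0,0]],
  [0.75,[0,0,0.6],[0,0,0]],
  [0.75,[0,0,1],[0,0,0]],
  [0.75,[0,0,1],[0,0,0]],
])

```text
t: 25.4
ee_pos: [0.5687, 0.2706, 0.1127]
tcp_rot: [[0.017, 1.0, 0.01], [1.0, -0.017, 0.005], [0.005, 0.01, -1.0]]
wrist_force: [0.9, 0.4, 0.7]
opening: 0.247
```

Emit:
play_rows([
  [0.75,[-0.15,-0.3,0.1],[0,0,0.02]],
  [0.75,[-0.3,-0.7,0.1],[0,0,0.04]],
  [0.75,[-0.4,-1,0.1],[0,0,0.047]],
  [0.75,[-0.4,-1,0.1],[0,0,0.047]],
])

```text
t: 25.8
ee_pos: [0.5231, 0.1625, 0.116]
tcp_rot: [[-0.051, 0.999, -0.001], [0.999, 0.051, -0.003], [-0.003, -0.001, -1.0]]
wrist_force: [0.4, -0.0, 0.6]
opening: 0.253
```

```bash
python3 -c "
from gcc_ import *
gc('c4',[([.5658,.2738,-.0165],.027)],[.4938,.274,-.0165],{'scene':(285,140,115,95,6.5),'top':(185,225,90,100,6)})"
```

```text
[0.52454271 0.16797113 0.11632062] 0.25095684121651957 25.9 [0.99849042 0.05491836] [0.54811316 1.2181584  0.904964  ]
```

View pics/c4_scene_raw.png

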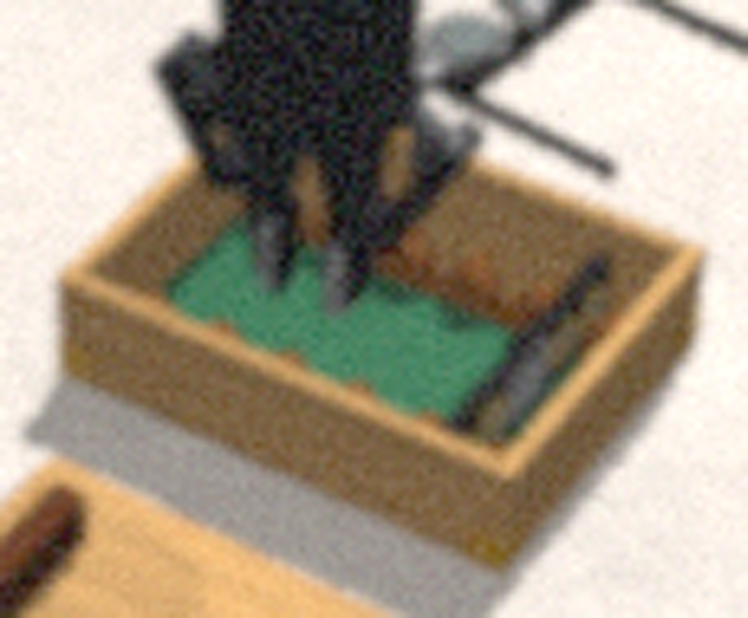

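View pics/c4_top.png

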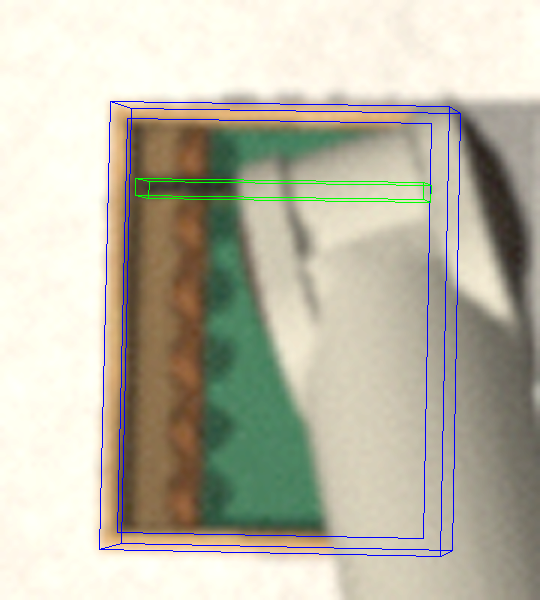

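Emit:
play_rows([
  [0.75,[-0.15,-0.3,0],[0,0,0.003]],
  [0.75,[-0.15,-0.65,0],[0,0,0.003]],
  [0.75,[-0.15,-1,0],[0,0,0.003]],
])

```text
t: 26.2
ee_pos: [0.5097, 0.0699, 0.116]
tcp_rot: [[-0.066, 0.998, 0.001], [0.998, 0.066, 0.001], [0.001, 0.001, -1.0]]
wrist_force: [1.0, -0.1, 1.0]
opening: 0.252
```

Emit:
play_rows([
  [0.75,[-0.15,-0.35,0],[0,0,0]],
  [0.75,[-0.15,-0.7,0],[0,0,0]],
  [0.75,[-0.15,-1,0],[0,0,0]],
])

```text
t: 26.5
ee_pos: [0.4949, -0.0317, 0.116]
tcp_rot: [[-0.063, 0.998, 0.001], [0.998, 0.063, 0.0], [0.0, 0.001, -1.0]]
wrist_force: [-0.0, -0.4, -0.3]
opening: 0.251
```

Emit:
play_rows([
  [0.75,[-0.15,-0.35,0],[0,0,0]],
  [0.75,[-0.15,-0.7,0],[0,0,0]],
  [0.75,[-0.15,-1,0],[0,0,0]],
])

```text
t: 26.8
ee_pos: [0.4803, -0.132, 0.1161]
tcp_rot: [[-0.063, 0.998, 0.001], [0.998, 0.063, 0.0], [-0.0, 0.001, -1.0]]
wrist_force: [-0.4, 0.1, -0.5]
opening: 0.252
```

Emit:
play_rows([
  [0.75,[-0.15,-0.35,0],[0,0,0]],
  [0.75,[-0.15,-0.7,0],[0,0,0]],
  [0.75,[-0.15,-1,0],[0,0,0]],
  [0.75,[-0.15,-1,0],[0,0,0]],
  [0.75,[-0.15,-1,0],[0,0,0]],
])

```text
t: 27.3
ee_pos: [0.4654, -0.2311, 0.1157]
tcp_rot: [[-0.062, 0.998, 0.001], [0.998, 0.062, 0.0], [0.0, 0.001, -1.0]]
wrist_force: [-0.6, 0.4, 1.0]
opening: 0.255
```

Now to (0.462, -0.2586), rep z 0.038.

Emit:
play_rows([
  [0.75,[-0.03,-0.275,0],[0,0,0]],
  [0.75,[-0.03,-0.275,-0.25],[0,0,0]],
  [0.75,[-0.03,-0.275,-0.5],[0,0,0]],
  [0.75,[-0.03,-0.275,-0.7],[0,0,0]],
  [0.75,[-0.03,-0.275,-0.77],[0,0,0]],
  [0.75,[-0.03,-0.275,-0.77],[0,0,0]],
  [0.75,[-0.03,-0.275,-0.77],[0,0,0]],
])

```text
t: 28.0
ee_pos: [0.4623, -0.2584, 0.0394]
tcp_rot: [[-0.063, 0.998, 0.001], [0.998, 0.063, -0.0], [-0.0, 0.001, -1.0]]
wrist_force: [-0.3, -1.4, -0.3]
opening: 0.248
```

```bash
python3 -c "
from g import *
g('g5')"
```

```text
[ 0.46245949 -0.25901333  0.03984669] 0.250867866999892 28.1 [0.99805545 0.06230178] [-0.83160518 -0.92403681  0.15263624]
```

View pics/g5_scene.png

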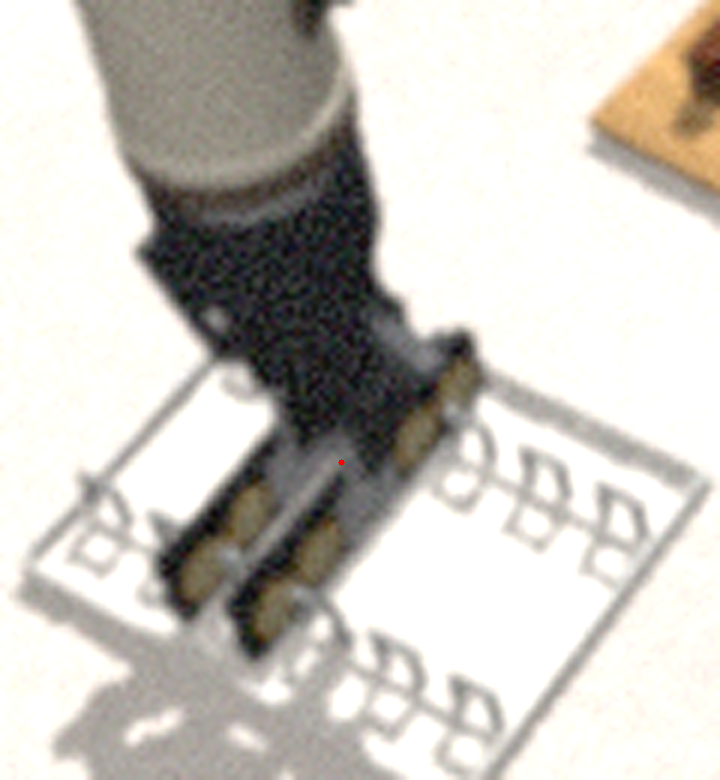

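Emit:
play_rows([
  [0.75,[0,0,-0.1],[0,0,0]],
  [0.75,[0,0,-0.2],[0,0,0]],
  [0.75,[0,0,-0.28],[0,0,0]],
  [0.75,[0,0,-0.35],[0,0,0]],
  [0.75,[0,0,-0.35],[0,0,0]],
])

```text
t: 28.6
ee_pos: [0.4602, -0.2585, 0.0023]
tcp_rot: [[-0.061, 0.998, -0.002], [0.998, 0.061, 0.001], [0.001, -0.002, -1.0]]
wrist_force: [0.2, -0.6, -1.3]
opening: 0.253
```

Emit:
play_rows([
  [0.85,[0,0,0],[0,0,0]],
  [1,[0,0,0],[0,0,0]],
  [1,[0,0,0],[0,0,0]],
  [1,[0,0,0],[0,0,0]],
  [1,[0,0,0],[0,0,0]],
])

```text
t: 29.1
ee_pos: [0.4614, -0.259, 0.0039]
tcp_rot: [[-0.062, 0.998, 0.0], [0.998, 0.062, -0.0], [-0.0, 0.0, -1.0]]
wrist_force: [0.2, -0.2, -0.6]
opening: 0.093
```

Emit:
play_rows([
  [1,[0,0,0.1],[0,0,0]],
  [1,[0,0,0.25],[0,0,0]],
  [1,[0,0,0.45],[0,0,0]],
  [1,[0,0,0.65],[0,0,0]],
  [1,[0,0,0.85],[0,0,0]],
  [1,[0,0,1],[0,0,0]],
  [1,[0,0,1],[0,0,0]],
])

```text
t: 29.8
ee_pos: [0.4634, -0.2601, 0.1072]
tcp_rot: [[-0.061, 0.998, 0.006], [0.998, 0.061, -0.002], [-0.003, 0.006, -1.0]]
wrist_force: [0.4, -0.2, -1.6]
opening: 0.09
```

Run:
```python
from g import *
g('g6')
b=both();save(b["top"]["img"],"t6.png");np.set_printoptions(precision=4,suppress=True)
```

```text
[ 0.46169633 -0.25908626  0.10459738] 0.08601422029556531 29.9 [0.99809567 0.06166266] [ 0.16116864  0.89683949 -1.71476737]
```

View pics/g6_scene.png

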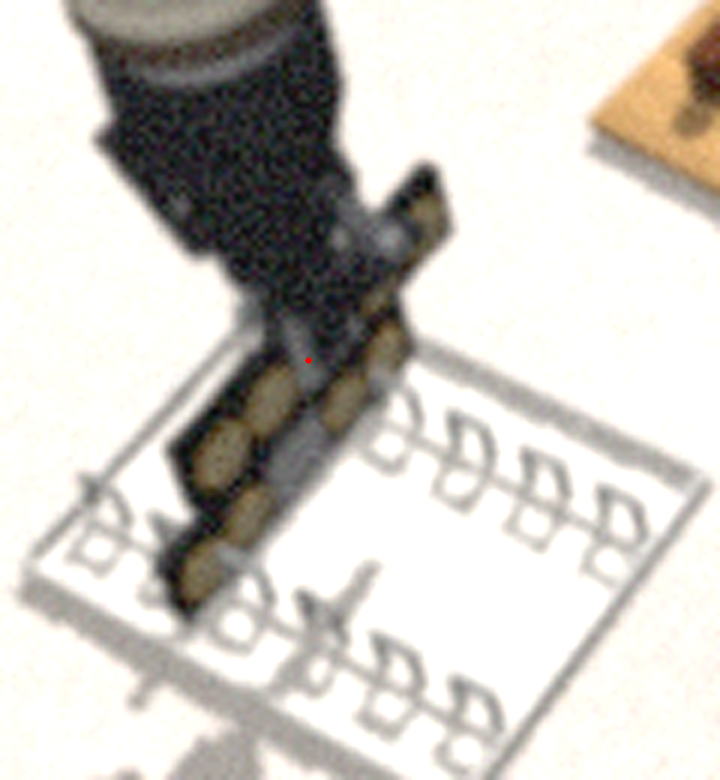

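View pics/t6.png

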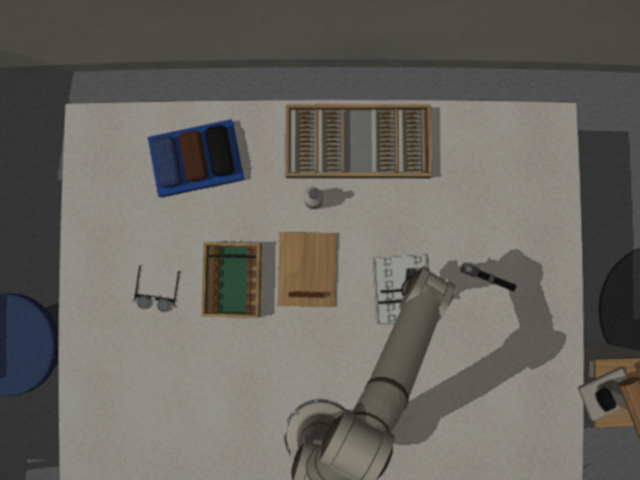

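Emit:
play_rows([
  [1,[0.01,0.1,0.15],[0,0,0]],
  [1,[0.02,0.3,0.25],[0,0,-0.01]],
  [1,[0.03,0.5,0.25],[0,0,-0.02]],
  [1,[0.04,0.75,0.25],[0,0,-0.035]],
  [1,[0.06,1,0.25],[0,0,-0.05]],
])

```text
t: 30.5
ee_pos: [0.467, -0.1575, 0.1291]
tcp_rot: [[0.018, 1.0, -0.0], [1.0, -0.018, 0.0], [0.0, -0.0, -1.0]]
wrist_force: [0.8, 0.5, -0.8]
opening: 0.089
```

Emit:
play_rows([
  [1,[0.015,0.25,0],[0,0,0]],
  [1,[0.03,0.5,0],[0,0,0]],
  [1,[0.045,0.75,0],[0,0,0]],
  [1,[0.06,1,0],[0,0,0]],
])

```text
t: 30.9
ee_pos: [0.473, -0.0572, 0.1291]
tcp_rot: [[0.016, 1.0, -0.0], [1.0, -0.016, 0.0], [0.0, -0.0, -1.0]]
wrist_force: [0.1, 0.8, -0.4]
opening: 0.09
```

Emit:
play_rows([
  [1,[0.015,0.25,0],[0,0,0]],
  [1,[0.03,0.5,0],[0,0,0]],
  [1,[0.045,0.75,0],[0,0,0]],
  [1,[0.06,1,0],[0,0,0]],
])

```text
t: 31.3
ee_pos: [0.4788, 0.0427, 0.1291]
tcp_rot: [[0.016, 1.0, -0.0], [1.0, -0.016, -0.0], [-0.0, -0.0, -1.0]]
wrist_force: [-0.2, 0.4, -0.4]
opening: 0.089
```

Emit:
play_rows([
  [1,[0.015,0.25,0],[0,0,0]],
  [1,[0.03,0.5,0],[0,0,0]],
  [1,[0.045,0.75,0],[0,0,0]],
  [1,[0.06,1,0],[0,0,0]],
])

```text
t: 31.7
ee_pos: [0.4846, 0.1426, 0.1291]
tcp_rot: [[0.016, 1.0, -0.001], [1.0, -0.016, -0.0], [-0.0, -0.001, -1.0]]
wrist_force: [0.9, 0.1, -1.2]
opening: 0.09
```

Emit:
play_rows([
  [1,[0.015,0.25,0],[0,0,0]],
  [1,[0.03,0.5,0],[0,0,0]],
  [1,[0.045,0.75,0],[0,0,0]],
  [1,[0.06,1,0],[0,0,0]],
  [1,[0.06,1,0],[0,0,0]],
  [1,[0.06,1,0],[0,0,0]],
  [1,[0.06,1,0],[0,0,0]],
])

```text
t: 32.4
ee_pos: [0.4909, 0.24, 0.1287]
tcp_rot: [[0.018, 1.0, -0.001], [1.0, -0.018, -0.001], [-0.001, -0.001, -1.0]]
wrist_force: [0.2, -0.2, -1.3]
opening: 0.091
```

Target (0.4925, 0.2698); lower to ~0.074.

Emit:
play_rows([
  [1,[0.015,0.29,-0.1],[0,0,0]],
  [1,[0.015,0.29,-0.3],[0,0,0]],
  [1,[0.015,0.29,-0.5],[0,0,0]],
  [1,[0.015,0.29,-0.55],[0,0,0]],
  [1,[0.015,0.29,-0.55],[0,0,0]],
  [1,[0.015,0.29,-0.55],[0,0,0]],
])

```text
t: 33.0
ee_pos: [0.4935, 0.2695, 0.0745]
tcp_rot: [[0.018, 1.0, 0.001], [1.0, -0.018, 0.0], [0.0, 0.001, -1.0]]
wrist_force: [0.6, -0.2, -0.6]
opening: 0.086
```

```bash
python3 -c "
from gcc_ import *
p=env.read_state()['ee_pos']
gc('c6',[([p[0],p[1]+.004,-.0165],p[2]+.0222)],[.4938,.274,-.0165],{'scene':(285,110,115,125,6),'top':(185,225,90,100,6)})"
```

```text
[0.49373153 0.27006277 0.07490432] 0.08883398759034597 33.1 [ 0.99984204 -0.01768561] [ 0.04595401 -0.48028638 -0.54746458]
```

View pics/c6_scene.png

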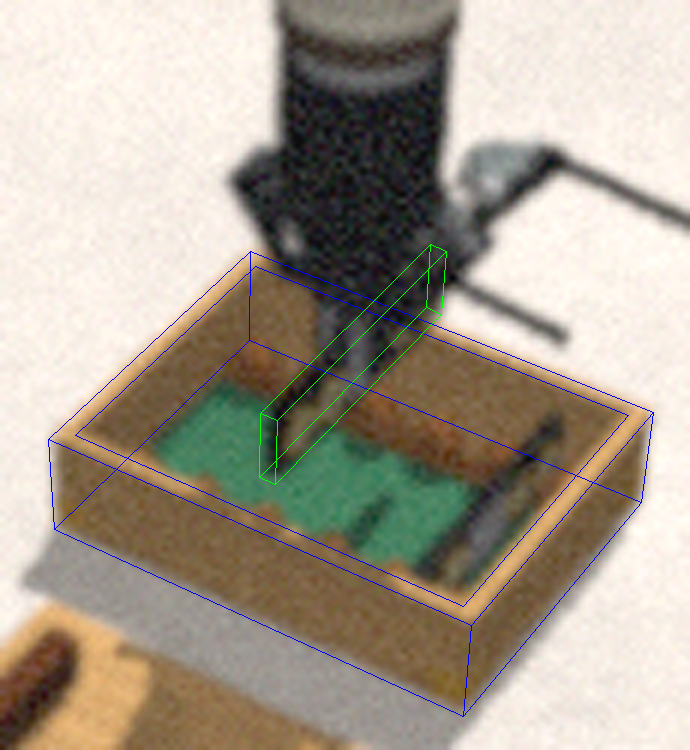

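View pics/c6_top.png

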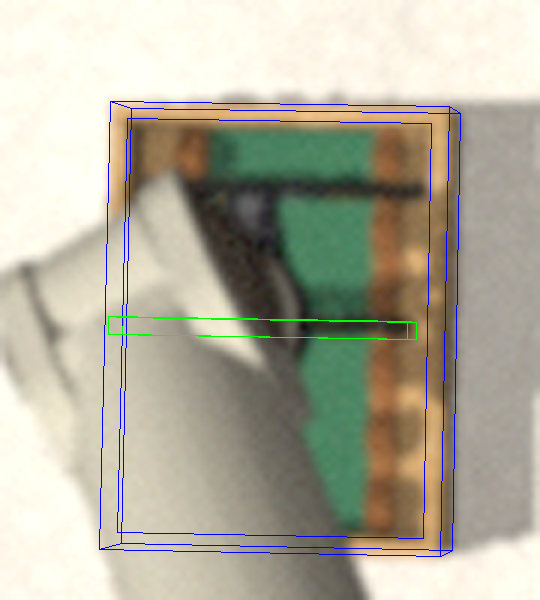

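Emit:
play_rows([
  [1,[-0.01,-0.01,0],[0,0,0]],
  [1,[-0.01,-0.01,-0.1],[0,0,0]],
  [1,[-0.01,-0.01,-0.2],[0,0,0]],
  [1,[-0.01,-0.01,-0.3],[0,0,0]],
  [1,[-0.01,-0.01,-0.36],[0,0,0]],
  [1,[-0.01,-0.01,-0.36],[0,0,0]],
  [1,[-0.01,-0.01,-0.36],[0,0,0]],
])

```text
t: 33.8
ee_pos: [0.4916, 0.2689, 0.0373]
tcp_rot: [[0.017, 1.0, -0.001], [1.0, -0.017, -0.0], [-0.0, -0.001, -1.0]]
wrist_force: [0.5, -0.4, -0.5]
opening: 0.088
```

Emit:
play_rows([
  [1,[0,0,-0.06],[0,0,0]],
  [1,[0,0,-0.12],[0,0,0]],
  [1,[0,0,-0.17],[0,0,0]],
  [1,[0,0,-0.17],[0,0,0]],
])

```text
t: 34.2
ee_pos: [0.491, 0.2686, 0.0198]
tcp_rot: [[0.017, 1.0, -0.001], [1.0, -0.017, -0.001], [-0.001, -0.001, -1.0]]
wrist_force: [-0.1, -0.7, -0.4]
opening: 0.09
```

Emit:
play_rows([
  [1,[0,0,-0.05],[0,0,0]],
  [1,[0,0,-0.1],[0,0,0]],
  [1,[0,0,-0.14],[0,0,0]],
  [1,[0,0,-0.14],[0,0,0]],
])

```text
t: 34.6
ee_pos: [0.4912, 0.2687, 0.006]
tcp_rot: [[0.017, 1.0, -0.001], [1.0, -0.017, -0.001], [-0.001, -0.001, -1.0]]
wrist_force: [-0.1, 0.8, -1.7]
opening: 0.091
```

Emit:
play_rows([
  [1,[0,0,-0.02],[0,0,0]],
  [1,[0,0,-0.025],[0,0,0]],
  [0.9,[0,0,-0.02],[0,0,0]],
  [0.75,[0,0,-0.02],[0,0,0]],
  [0.75,[0,0,-0.02],[0,0,0]],
  [0.75,[0,0,-0.02],[0,0,0]],
])

```text
t: 35.2
ee_pos: [0.492, 0.2691, 0.0049]
tcp_rot: [[0.017, 1.0, 0.0], [1.0, -0.017, 0.0], [0.0, 0.0, -1.0]]
wrist_force: [-0.6, -0.5, 0.4]
opening: 0.245
```

Emit:
play_rows([
  [0.75,[0,0,0.1],[0,0,0]],
  [0.75,[0,0,0.3],[0,0,0]],
  [0.75,[0,0,0.6],[0,0,0]],
  [0.75,[0,0,1],[0,0,0]],
  [0.75,[0,0,1],[0,0,0]],
])

```text
t: 35.7
ee_pos: [0.4958, 0.2713, 0.1109]
tcp_rot: [[0.017, 1.0, 0.009], [1.0, -0.017, 0.005], [0.006, 0.009, -1.0]]
wrist_force: [0.3, -0.4, -0.2]
opening: 0.25
```

Emit:
play_rows([
  [0.75,[-0.1,-0.3,0.1],[0,0,0.02]],
  [0.75,[-0.12,-0.65,0.1],[0,0,0.04]],
  [0.75,[-0.12,-1,0.1],[0,0,0.05]],
])

```text
t: 36.0
ee_pos: [0.4794, 0.1685, 0.1154]
tcp_rot: [[-0.064, 0.998, 0.001], [0.998, 0.064, 0.001], [0.0, 0.001, -1.0]]
wrist_force: [0.2, -0.8, -0.3]
opening: 0.251
```

Emit:
play_rows([
  [0.75,[-0.1,-0.35,0],[0,0,0]],
  [0.75,[-0.12,-0.7,0],[0,0,0]],
  [0.75,[-0.12,-1,0],[0,0,0]],
])

```text
t: 36.3
ee_pos: [0.4671, 0.0671, 0.1151]
tcp_rot: [[-0.061, 0.998, 0.0], [0.998, 0.061, -0.0], [-0.0, 0.0, -1.0]]
wrist_force: [1.0, -0.1, 0.8]
opening: 0.253
```

Emit:
play_rows([
  [0.75,[-0.1,-0.35,0],[0,0,0]],
  [0.75,[-0.12,-0.7,0],[0,0,0]],
  [0.75,[-0.12,-1,0],[0,0,0]],
])

```text
t: 36.6
ee_pos: [0.4551, -0.0328, 0.1151]
tcp_rot: [[-0.061, 0.998, 0.0], [0.998, 0.061, -0.0], [-0.0, 0.0, -1.0]]
wrist_force: [-0.3, 0.6, 0.1]
opening: 0.25
```

Emit:
play_rows([
  [0.75,[-0.1,-0.35,0],[0,0,0]],
  [0.75,[-0.12,-0.7,0],[0,0,0]],
  [0.75,[-0.12,-1,0],[0,0,0]],
])

```text
t: 36.9
ee_pos: [0.4431, -0.1328, 0.1152]
tcp_rot: [[-0.061, 0.998, 0.0], [0.998, 0.061, -0.0], [-0.0, 0.0, -1.0]]
wrist_force: [0.5, -0.8, -1.0]
opening: 0.25
```

Emit:
play_rows([
  [0.75,[-0.1,-0.35,0],[0,0,0]],
  [0.75,[-0.12,-0.7,0],[0,0,0]],
  [0.75,[-0.12,-1,0],[0,0,0]],
  [0.75,[-0.12,-1,0],[0,0,0]],
  [0.75,[-0.12,-1,0],[0,0,0]],
])

```text
t: 37.4
ee_pos: [0.4315, -0.2315, 0.1149]
tcp_rot: [[-0.06, 0.998, 0.0], [0.998, 0.06, 0.0], [0.0, 0.0, -1.0]]
wrist_force: [0.1, 0.3, -0.3]
opening: 0.253
```

```bash
python3 -c "
from gcc_ import *
gc('c7',[([.4938,.274,-.0165],.027)],[.4938,.274,-.0165],{'scene':(285,140,115,95,6.5),'top':(185,225,90,100,6)})
from h import *
b=both(); save(b['scene']['img'],'s9.png')"
```

```text
[ 0.43177447 -0.22977869  0.11470149] 0.25501359473630497 37.5 [0.99803078 0.0627259 ] [ 0.89766466  0.51339997 -1.22765269]
```

View pics/c7_scene.png

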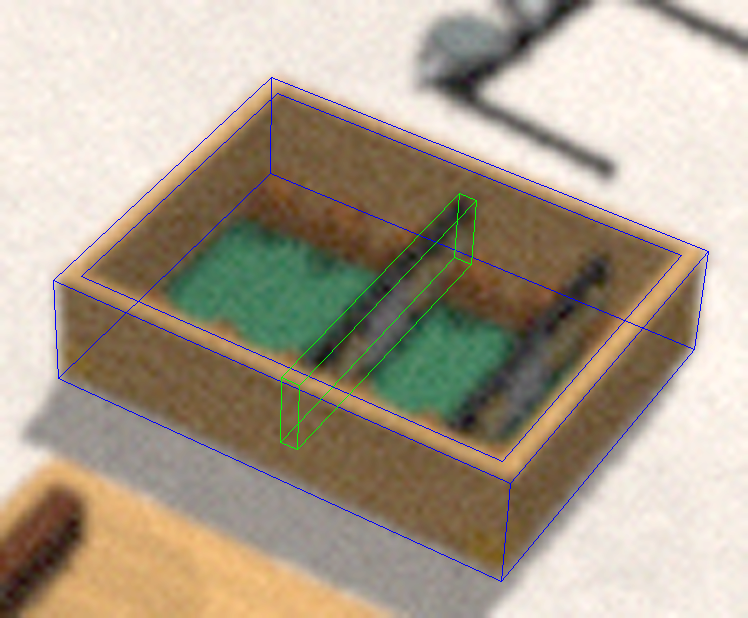

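View pics/c7_top.png

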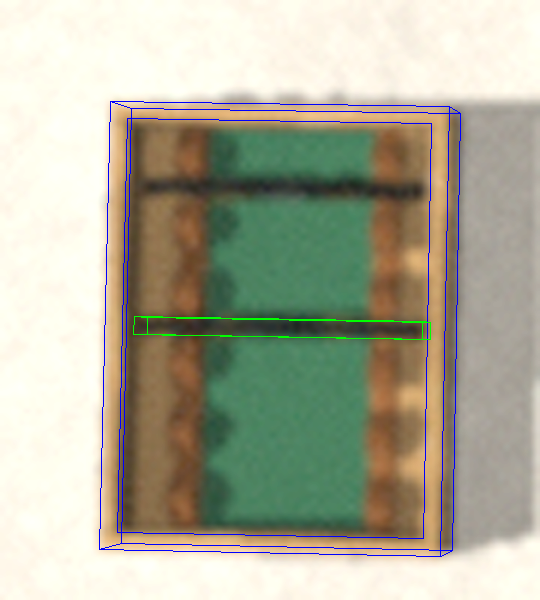

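Emit:
play_rows([
  [0.75,[-0.06,-0.31,0],[0,0,0]],
  [0.75,[-0.06,-0.31,-0.25],[0,0,0]],
  [0.75,[-0.06,-0.31,-0.5],[0,0,0]],
  [0.75,[-0.06,-0.31,-0.7],[0,0,0]],
  [0.75,[-0.06,-0.31,-0.76],[0,0,0]],
  [0.75,[-0.06,-0.31,-0.76],[0,0,0]],
  [0.75,[-0.06,-0.31,-0.76],[0,0,0]],
])

```text
t: 38.3
ee_pos: [0.4265, -0.2619, 0.0394]
tcp_rot: [[-0.062, 0.998, 0.001], [0.998, 0.062, -0.0], [-0.0, 0.001, -1.0]]
wrist_force: [-0.0, -0.2, 0.7]
opening: 0.25
```

```bash
python3 -c "
from g import *
g('g8')"
```

```text
[ 0.42673534 -0.26226204  0.03982037] 0.24547848599745206 38.4 [0.99807932 0.06192225] [ 0.7331578   0.3125999  -0.25264233]
```

View pics/g8_scene.png

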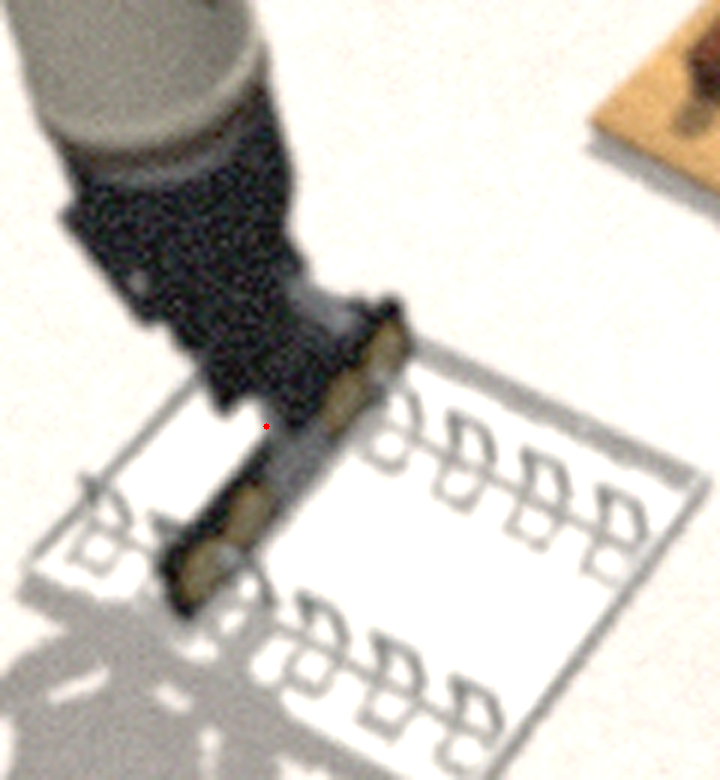

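Emit:
play_rows([
  [0.75,[0,0.012,-0.1],[0,0,0]],
  [0.75,[0,0.012,-0.2],[0,0,0]],
  [0.75,[0,0.012,-0.28],[0,0,0]],
  [0.75,[0,0.012,-0.35],[0,0,0]],
  [0.75,[0,0.012,-0.35],[0,0,0]],
])

```text
t: 38.9
ee_pos: [0.4247, -0.2603, 0.0023]
tcp_rot: [[-0.061, 0.998, -0.002], [0.998, 0.061, 0.001], [0.001, -0.002, -1.0]]
wrist_force: [-0.2, 0.6, 0.7]
opening: 0.248
```

Emit:
play_rows([
  [0.85,[0,0,0],[0,0,0]],
  [1,[0,0,0],[0,0,0]],
  [1,[0,0,0],[0,0,0]],
  [1,[0,0,0],[0,0,0]],
  [1,[0,0,0],[0,0,0]],
])

```text
t: 39.4
ee_pos: [0.4259, -0.2608, 0.0039]
tcp_rot: [[-0.062, 0.998, 0.0], [0.998, 0.062, -0.0], [-0.0, 0.0, -1.0]]
wrist_force: [-0.4, 0.5, -1.5]
opening: 0.093
```

Emit:
play_rows([
  [1,[0,0,0.1],[0,0,0]],
  [1,[0,0,0.25],[0,0,0]],
  [1,[0,0,0.45],[0,0,0]],
  [1,[0,0,0.65],[0,0,0]],
  [1,[0,0,0.85],[0,0,0]],
  [1,[0,0,1],[0,0,0]],
  [1,[0,0,1],[0,0,0]],
])

```text
t: 40.1
ee_pos: [0.4275, -0.2618, 0.1064]
tcp_rot: [[-0.061, 0.998, 0.005], [0.998, 0.061, -0.002], [-0.002, 0.005, -1.0]]
wrist_force: [0.3, -0.4, -1.4]
opening: 0.089
```

Emit:
play_rows([
  [1,[0,0.1,0.15],[0,0,0]],
  [1,[0,0.3,0.25],[0,0,-0.01]],
  [1,[0,0.5,0.25],[0,0,-0.02]],
  [1,[0,0.75,0.25],[0,0,-0.035]],
  [1,[0,1,0.25],[0,0,-0.05]],
])

```text
t: 40.6
ee_pos: [0.4252, -0.1599, 0.1283]
tcp_rot: [[0.019, 1.0, -0.001], [1.0, -0.019, 0.0], [0.0, -0.001, -1.0]]
wrist_force: [0.7, -0.3, -0.9]
opening: 0.095
```

Emit:
play_rows([
  [1,[0,0.25,0],[0,0,0]],
  [1,[0,0.5,0],[0,0,0]],
  [1,[0,0.75,0],[0,0,0]],
  [1,[0,1,0],[0,0,0]],
])

```text
t: 41.0
ee_pos: [0.4251, -0.0597, 0.1282]
tcp_rot: [[0.017, 1.0, -0.001], [1.0, -0.017, 0.0], [0.0, -0.001, -1.0]]
wrist_force: [0.2, -0.9, -0.5]
opening: 0.088
```

Emit:
play_rows([
  [1,[0,0.25,0],[0,0,0]],
  [1,[0,0.5,0],[0,0,0]],
  [1,[0,0.75,0],[0,0,0]],
  [1,[0,1,0],[0,0,0]],
])

```text
t: 41.4
ee_pos: [0.4251, 0.0402, 0.1283]
tcp_rot: [[0.017, 1.0, -0.001], [1.0, -0.017, -0.0], [-0.0, -0.001, -1.0]]
wrist_force: [0.3, -1.1, -0.8]
opening: 0.088
```

Emit:
play_rows([
  [1,[0,0.25,0],[0,0,0]],
  [1,[0,0.5,0],[0,0,0]],
  [1,[0,0.75,0],[0,0,0]],
  [1,[0,1,0],[0,0,0]],
])

```text
t: 41.8
ee_pos: [0.4251, 0.14, 0.1282]
tcp_rot: [[0.017, 1.0, -0.001], [1.0, -0.017, -0.0], [-0.0, -0.001, -1.0]]
wrist_force: [0.1, 0.1, -1.2]
opening: 0.093
```

Emit:
play_rows([
  [1,[0,0.25,0],[0,0,0]],
  [1,[0,0.5,0],[0,0,0]],
  [1,[0,0.75,0],[0,0,0]],
  [1,[0,1,0],[0,0,0]],
  [1,[0,1,0],[0,0,0]],
  [1,[0,1,0],[0,0,0]],
  [1,[0,1,0],[0,0,0]],
])

```text
t: 42.5
ee_pos: [0.4254, 0.2379, 0.1282]
tcp_rot: [[0.018, 1.0, -0.001], [1.0, -0.018, -0.001], [-0.001, -0.001, -1.0]]
wrist_force: [0.1, 0.8, -0.9]
opening: 0.094
```

Emit:
play_rows([
  [1,[-0.05,0.315,-0.1],[0,0,0]],
  [1,[-0.05,0.315,-0.3],[0,0,0]],
  [1,[-0.05,0.315,-0.5],[0,0,0]],
  [1,[-0.05,0.315,-0.55],[0,0,0]],
  [1,[-0.05,0.315,-0.55],[0,0,0]],
  [1,[-0.05,0.315,-0.55],[0,0,0]],
])

```text
t: 43.1
ee_pos: [0.4214, 0.2703, 0.0744]
tcp_rot: [[0.018, 1.0, 0.001], [1.0, -0.018, 0.0], [0.0, 0.001, -1.0]]
wrist_force: [0.1, -0.3, -0.5]
opening: 0.087
```

```bash
python3 -c "
from gcc_ import *
p=env.read_state()['ee_pos']
gc('c9',[([p[0],p[1]+.004,-.0165],p[2]+.0222)],[.4938,.274,-.0165],{'scene':(285,110,115,125,6),'top':(185,225,90,100,6)})"
```

```text
[0.42166993 0.27084459 0.07472814] 0.09106626844327421 43.2 [ 0.99984327 -0.01763333] [-0.25572275  0.45575475 -0.13195392]
```

View pics/c9_scene.png

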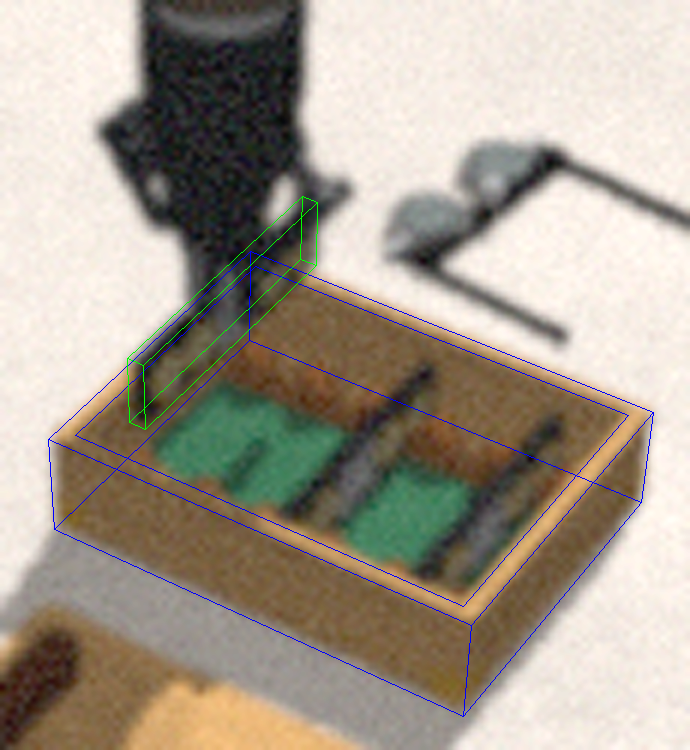

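View pics/c9_top.png

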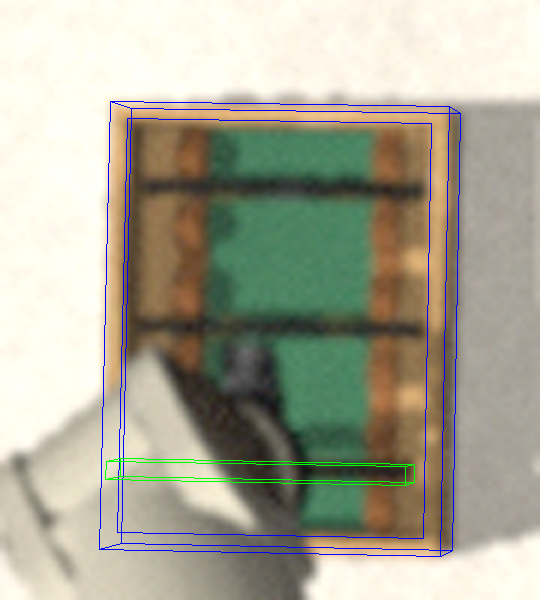

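Emit:
play_rows([
  [1,[-0.01,-0.01,0],[0,0,0]],
  [1,[-0.01,-0.01,-0.1],[0,0,0]],
  [1,[-0.01,-0.01,-0.2],[0,0,0]],
  [1,[-0.01,-0.01,-0.3],[0,0,0]],
  [1,[-0.01,-0.01,-0.36],[0,0,0]],
  [1,[-0.01,-0.01,-0.36],[0,0,0]],
  [1,[-0.01,-0.01,-0.36],[0,0,0]],
])

```text
t: 43.9
ee_pos: [0.4196, 0.2696, 0.0373]
tcp_rot: [[0.017, 1.0, -0.001], [1.0, -0.017, -0.0], [-0.0, -0.001, -1.0]]
wrist_force: [0.7, 0.3, -0.5]
opening: 0.087
```

Emit:
play_rows([
  [1,[0,0,-0.06],[0,0,0]],
  [1,[0,0,-0.12],[0,0,0]],
  [1,[0,0,-0.17],[0,0,0]],
  [1,[0,0,-0.17],[0,0,0]],
])

```text
t: 44.3
ee_pos: [0.4191, 0.2693, 0.0199]
tcp_rot: [[0.017, 1.0, -0.001], [1.0, -0.017, -0.001], [-0.001, -0.001, -1.0]]
wrist_force: [-0.3, -0.2, -0.3]
opening: 0.085
```

Emit:
play_rows([
  [1,[0,0,-0.05],[0,0,0]],
  [1,[0,0,-0.1],[0,0,0]],
  [1,[0,0,-0.14],[0,0,0]],
  [1,[0,0,-0.14],[0,0,0]],
])

```text
t: 44.7
ee_pos: [0.4193, 0.2694, 0.006]
tcp_rot: [[0.017, 1.0, -0.001], [1.0, -0.017, -0.001], [-0.001, -0.001, -1.0]]
wrist_force: [-0.1, 0.3, -0.4]
opening: 0.088
```

Emit:
play_rows([
  [1,[0,0,-0.02],[0,0,0]],
  [1,[0,0,-0.025],[0,0,0]],
  [0.9,[0,0,-0.02],[0,0,0]],
  [0.75,[0,0,-0.02],[0,0,0]],
  [0.75,[0,0,-0.02],[0,0,0]],
  [0.75,[0,0,-0.02],[0,0,0]],
])

```text
t: 45.3
ee_pos: [0.4199, 0.2698, 0.0049]
tcp_rot: [[0.017, 1.0, 0.0], [1.0, -0.017, 0.0], [0.0, 0.0, -1.0]]
wrist_force: [0.3, 0.9, -0.4]
opening: 0.249
```

Emit:
play_rows([
  [0.75,[0,0,0.1],[0,0,0]],
  [0.75,[0,0,0.3],[0,0,0]],
  [0.75,[0,0,0.6],[0,0,0]],
  [0.75,[0,0,1],[0,0,0]],
  [0.75,[0,0,1],[0,0,0]],
])

```text
t: 45.8
ee_pos: [0.4233, 0.2722, 0.1103]
tcp_rot: [[0.017, 1.0, 0.008], [1.0, -0.017, 0.006], [0.006, 0.008, -1.0]]
wrist_force: [1.1, 0.2, 0.1]
opening: 0.251
```

Emit:
play_rows([
  [0.6,[0,-0.35,0.2],[0,0,0]],
  [0.5,[0,-0.7,0.4],[0,0,0]],
  [0.4,[0,-1,0.4],[0,0,0]],
])

```text
t: 46.1
ee_pos: [0.4214, 0.169, 0.1474]
tcp_rot: [[0.017, 1.0, 0.004], [1.0, -0.017, 0.002], [0.002, 0.004, -1.0]]
wrist_force: [0.6, -1.1, -0.8]
opening: 0.598
```

Emit:
play_rows([
  [0.4,[0,-0.35,0],[0,0,0]],
  [0.4,[0,-0.7,0],[0,0,0]],
  [0.4,[0,-1,0],[0,0,0]],
])

```text
t: 46.4
ee_pos: [0.4195, 0.0679, 0.1451]
tcp_rot: [[0.018, 1.0, 0.001], [1.0, -0.018, 0.0], [0.0, 0.001, -1.0]]
wrist_force: [0.5, -0.8, 0.2]
opening: 0.6
```

Emit:
play_rows([
  [0.4,[0,-0.35,0],[0,0,0]],
  [0.4,[0,-0.7,0],[0,0,0]],
  [0.4,[0,-1,0],[0,0,0]],
  [0.4,[0,-1,0],[0,0,0]],
])

```text
t: 46.8
ee_pos: [0.4195, -0.0344, 0.1451]
tcp_rot: [[0.024, 1.0, 0.001], [1.0, -0.024, -0.001], [-0.001, 0.001, -1.0]]
wrist_force: [0.2, -0.2, -0.4]
opening: 0.601
```

Emit:
play_rows([
  [0.4,[0,-0.35,0],[0,0,0]],
  [0.4,[0,-0.7,0],[0,0,0]],
  [0.4,[0,-1,0],[0,0,0]],
  [0.4,[0,-1,0],[0,0,0]],
])

```text
t: 47.2
ee_pos: [0.4197, -0.1337, 0.1451]
tcp_rot: [[0.022, 1.0, 0.001], [1.0, -0.022, -0.001], [-0.001, 0.001, -1.0]]
wrist_force: [-0.5, 1.3, 0.3]
opening: 0.602
```

```bash
python3 -c "
from gcc_ import *
gc('d1',[([.4218,.2752,-.0165],.027),([.4938,.274,-.0165],.027),([.5658,.2728,-.0165],.027)],[.4938,.274,-.0165],{'scene':(285,140,115,95,6.5),'top':(185,225,90,100,6)})
from h import *
b=both(); save(b['scene']['img'],'sl.png',(220,380,170,290),5); save(b['top']['img'],'tl.png',(260,360,220,320),6)
np.set_printoptions(precision=4,suppress=True)
for n in ['lid_mid','lid_batten','lid_back']:
    r={k:env.tip_of(n,b[k]) for k in b}
    print(n,[(k,r[k][0]['xy'],round(r[k][0]['score'],2)) for k in r if r[k]])
    if r['scene'] and r['top']: print('   ',tri(b['scene'],r['scene'][0]['xy'],b['top'],r['top'][0]['xy']))
"
```

```text
[ 0.41975639 -0.12986294  0.14478039] 0.5997734451723938 47.3 [ 0.99983885 -0.01795203] [ 0.24275887  0.37317703 -0.40350656]
lid_mid [('scene', [308.3, 246.3], 0.79), ('top', [308.6, 267.0], 0.77)]
    [0.532  0.033  0.0253]
lid_batten [('scene', [283.8, 230.4], 0.89), ('top', [304.5, 294.3], 0.78)]
    [0.4462 0.0454 0.026 ]
lid_back [('scene', [345.5, 269.2], 0.61), ('top', [307.8, 232.6], 0.8)]
    [0.6424 0.0363 0.0009]
```

View pics/d1_scene_raw.png

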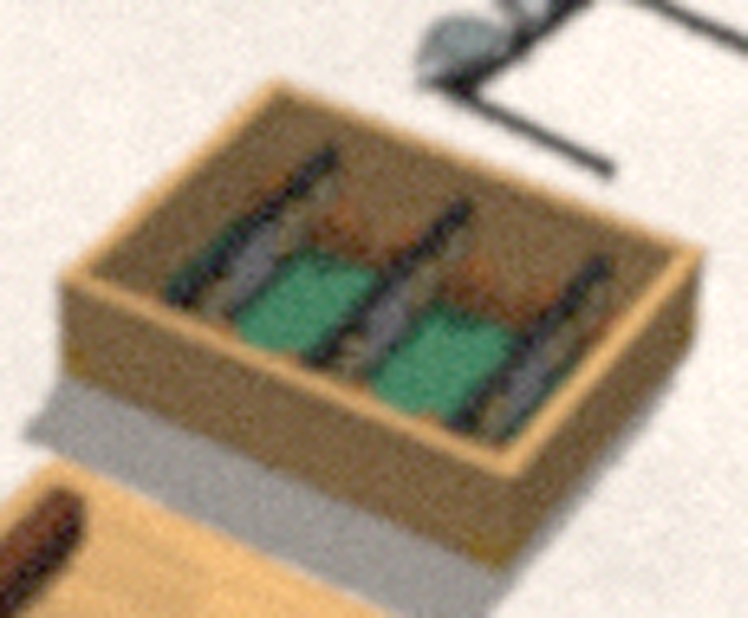

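View pics/d1_top.png

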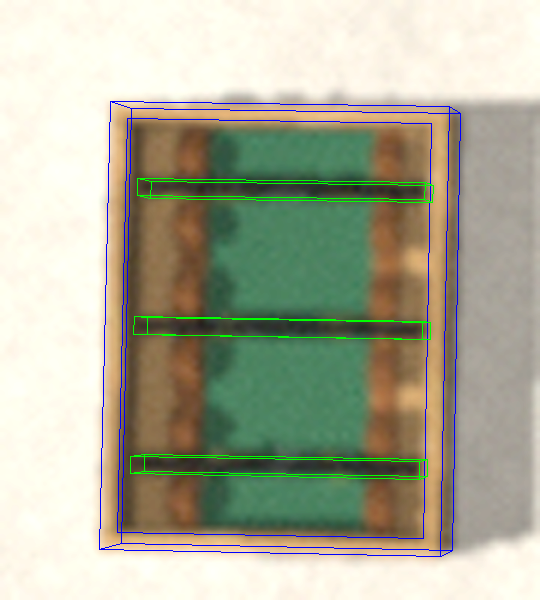

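View pics/sl.png

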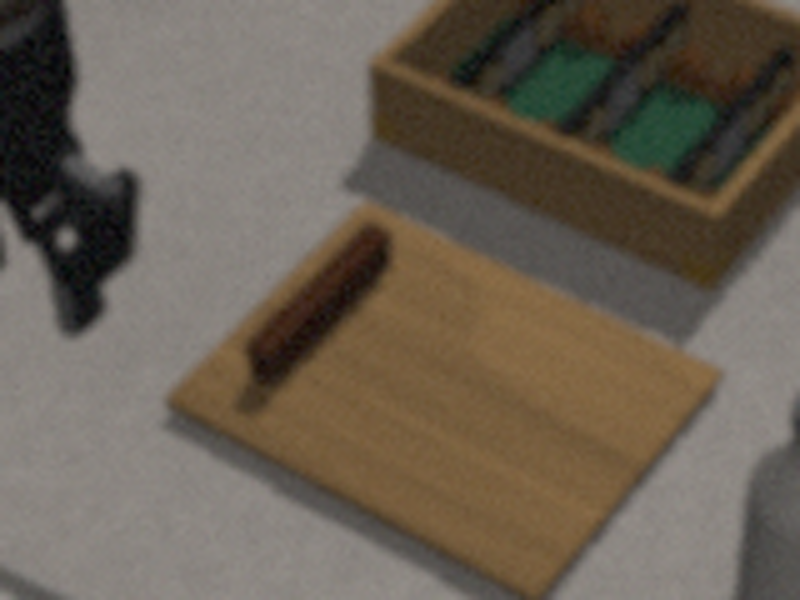

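View pics/tl.png

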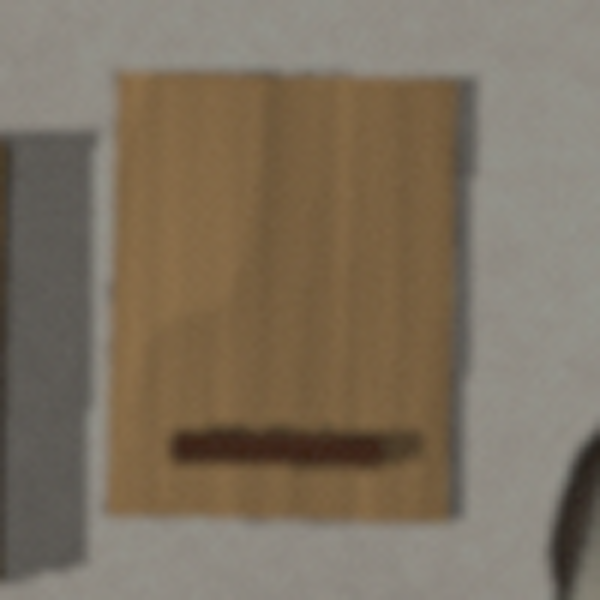

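Run:
```python
from h import *
np.set_printoptions(precision=4,suppress=True)
b=both();S,T=b["scene"],b["top"]
L=rect(.235,.180,.013)
t=un([(455,520),(460,80),(117,73),(105,516)],260,220,6)
q,e=fit([(T,L,t)],[.52,.03,0]);print(q,e)
s=un([(167,402),(720,375),(362,203)],220,170,5)
q,e=fit([(S,[L[0],L[2],L[3]],s)],[.52,.03,0]);print(q,e)
B=[[-.08,0,.041]]
```

```text
[ 0.5259  0.0385 -0.0187] [[-0.4967  0.6951]
 [-0.1371 -0.6016]
 [ 0.097  -0.3902]
 [ 0.554   0.3152]]
[ 0.5276  0.0394 -0.0197] [[-1.2135  0.0788]
 [ 0.7833 -0.2081]
 [ 0.1706 -0.0244]]
```

Emit:
play_rows([
  [0.4,[0.1,0.3,0],[0,0,0]],
  [0.4,[0.24,0.65,0],[0,0,-0.002]],
  [0.4,[0.24,1,0],[0,0,-0.002]],
])

```text
t: 48.1
ee_pos: [0.4457, -0.0292, 0.1451]
tcp_rot: [[0.021, 1.0, 0.002], [1.0, -0.021, -0.0], [0.0, 0.002, -1.0]]
wrist_force: [0.4, -0.3, 0.2]
opening: 0.598
```

Emit:
play_rows([
  [0.4,[0,0.4,0],[0,0,0]],
  [0.4,[0,0.7,0],[0,0,0]],
  [0.4,[0,0.7,-0.3],[0,0,0]],
  [0.4,[0,0.7,-0.6],[0,0,0]],
  [0.4,[0,0.7,-0.9],[0,0,0]],
  [0.4,[0,0.7,-0.9],[0,0,0]],
  [0.4,[0,0.7,-0.9],[0,0,0]],
])

```text
t: 48.8
ee_pos: [0.4434, 0.0396, 0.0547]
tcp_rot: [[0.02, 1.0, -0.002], [1.0, -0.02, -0.0], [-0.0, -0.001, -1.0]]
wrist_force: [0.3, 0.4, 0.4]
opening: 0.597
```

Emit:
play_rows([
  [0.5,[0,0,-0.2],[0,0,0]],
  [0.5,[0,0,-0.4],[0,0,0]],
  [0.5,[0,0,-0.5],[0,0,0]],
  [0.5,[0,0,-0.53],[0,0,0]],
  [0.5,[0,0,-0.53],[0,0,0]],
], force=80)

```text
t: 49.3
ee_pos: [0.4443, 0.0397, 0.0023]
tcp_rot: [[0.02, 1.0, 0.001], [1.0, -0.02, 0.0], [0.0, 0.001, -1.0]]
wrist_force: [0.8, 0.1, -0.3]
opening: 0.5
```

Emit:
play_rows([
  [0.7,[0,0,0],[0,0,0]],
  [0.8,[0,0,0],[0,0,0]],
  [1,[0,0,0],[0,0,0]],
  [1,[0,0,0],[0,0,0]],
  [1,[0,0,0],[0,0,0]],
  [1,[0,0,0],[0,0,0]],
])

```text
t: 49.9
ee_pos: [0.4445, 0.0398, 0.0028]
tcp_rot: [[0.02, 1.0, 0.002], [1.0, -0.02, 0.0], [0.0, 0.002, -1.0]]
wrist_force: [-1.5, 0.4, 6.7]
opening: 0.168
```

Emit:
play_rows([
  [1,[0,0,0.15],[0,0,0]],
  [1,[0,0,0.4],[0,0,0]],
  [1,[0,0,0.7],[0,0,0]],
  [1,[0,0,0.9],[0,0,0]],
  [1,[0,0,1],[0,0,0]],
  [1,[0,0,1],[0,0,0]],
])

```text
t: 50.5
ee_pos: [0.4445, 0.0398, 0.1028]
tcp_rot: [[0.02, 1.0, 0.002], [1.0, -0.02, 0.001], [0.001, 0.002, -1.0]]
wrist_force: [0.1, -0.3, -3.1]
opening: 0.162
```

Emit:
play_rows([
  [1,[-0.03,0.1,0.2],[0,0,0]],
  [1,[-0.06,0.3,0.4],[0,0,0]],
  [1,[-0.09,0.5,0.4],[0,0,0]],
  [1,[-0.11,0.75,0.4],[0,0,0]],
  [1,[-0.12,1,0.4],[0,0,0]],
  [1,[-0.12,1,0.4],[0,0,0]],
])

```text
t: 51.1
ee_pos: [0.4303, 0.1434, 0.1404]
tcp_rot: [[0.015, 1.0, -0.002], [1.0, -0.015, 0.001], [0.001, -0.002, -1.0]]
wrist_force: [-0.8, 0.5, -2.6]
opening: 0.162
```

Emit:
play_rows([
  [1,[-0.03,0.25,0],[0,0,0.002]],
  [1,[-0.06,0.5,0],[0,0,0.003]],
  [1,[-0.09,0.75,0],[0,0,0.004]],
  [1,[-0.12,0.9,0],[0,0,0.004]],
  [1,[-0.12,1,0],[0,0,0.004]],
  [1,[-0.12,1,0],[0,0,0.004]],
])

```text
t: 51.7
ee_pos: [0.4191, 0.2404, 0.1407]
tcp_rot: [[0.012, 1.0, -0.001], [1.0, -0.012, -0.0], [-0.0, -0.001, -1.0]]
wrist_force: [0.3, -0.7, -2.4]
opening: 0.163
```

```bash
python3 -c "
from h import *
s=env.read_state();print(s['ee_pos'],s['tcp_rot'][:,1],s['opening'],s['wrist_force'])
b=both(); save(b['scene']['img'],'s11.png')"
```

```text
[0.41912875 0.24037224 0.14074221] [ 0.99992667 -0.01202483 -0.00143552] 0.163499917737305 [ 0.25625177 -0.7488388  -2.39319896]
```

View pics/s11.png

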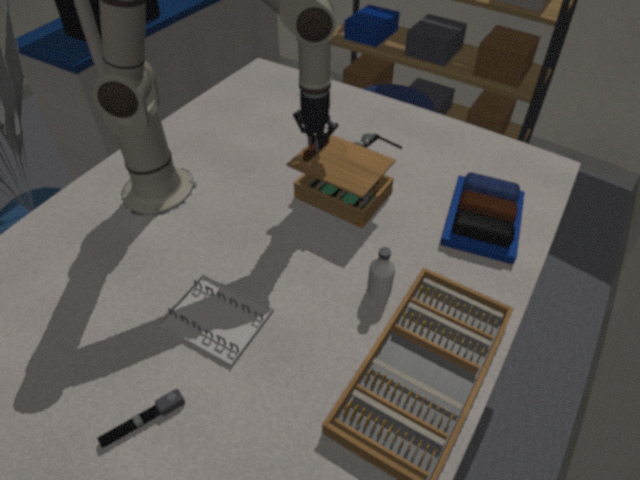

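Emit:
play_rows([
  [1,[-0.05,0.34,0],[0,0,0]],
  [1,[-0.05,0.34,-0.2],[0,0,0]],
  [1,[-0.05,0.34,-0.4],[0,0,0]],
  [1,[-0.05,0.34,-0.6],[0,0,0]],
  [1,[-0.05,0.34,-0.74],[0,0,0]],
  [1,[-0.05,0.34,-0.74],[0,0,0]],
  [1,[-0.05,0.34,-0.74],[0,0,0]],
])

```text
t: 52.5
ee_pos: [0.4151, 0.2726, 0.0677]
tcp_rot: [[0.015, 1.0, -0.0], [1.0, -0.015, -0.001], [-0.001, -0.0, -1.0]]
wrist_force: [0.7, -0.2, -1.8]
opening: 0.167
```

```bash
python3 -c "
from gcc_ import *
gc('e1',[],[.4938,.274,-.0165],{'scene':(285,110,115,125,6),'top':(185,225,90,100,6)})"
```

```text
[0.41573567 0.27361323 0.06861388] 0.16959647476911419 52.6 [ 0.99989071 -0.01471377] [ 0.03536654 -0.59945209 -3.57969061]
```

View pics/e1_scene_raw.png

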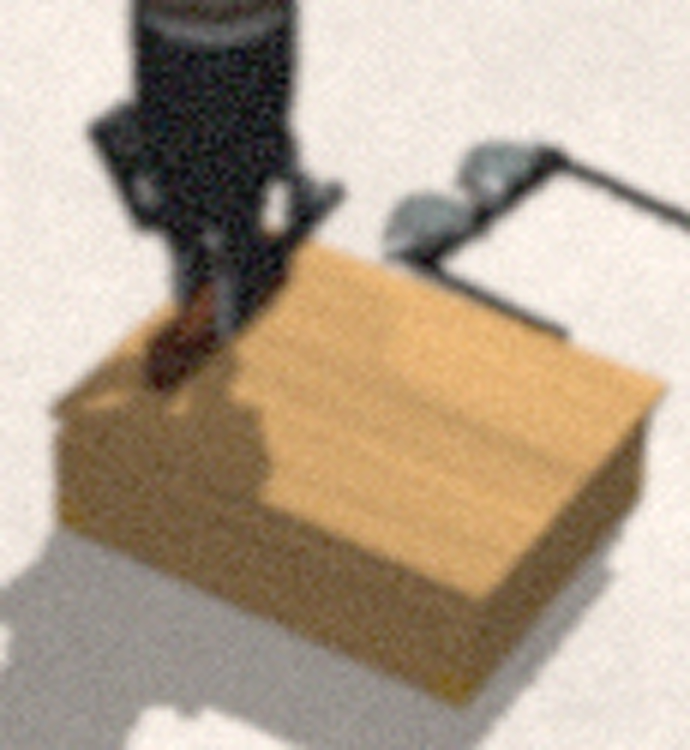

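View pics/e1_top_raw.png

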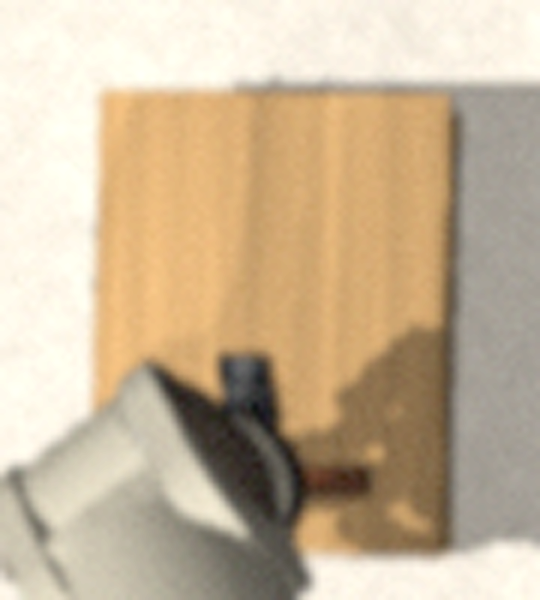

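Emit:
play_rows([
  [1,[-0.015,0.005,-0.03],[0,0,0]],
  [1,[-0.015,0.005,-0.06],[0,0,0]],
  [1,[-0.015,0.005,-0.08],[0,0,0]],
  [1,[-0.015,0.005,-0.08],[0,0,0]],
])

```text
t: 53.0
ee_pos: [0.413, 0.2741, 0.0595]
tcp_rot: [[0.014, 1.0, -0.0], [1.0, -0.014, -0.0], [-0.0, -0.0, -1.0]]
wrist_force: [0.8, 0.6, -2.4]
opening: 0.162
```

Emit:
play_rows([
  [1,[0,0,-0.02],[0,0,0]],
  [1,[0,0,-0.03],[0,0,0]],
  [1,[0,0,-0.03],[0,0,0]],
])

```text
t: 53.3
ee_pos: [0.4133, 0.2742, 0.0566]
tcp_rot: [[0.014, 1.0, -0.0], [1.0, -0.014, 0.0], [0.0, -0.0, -1.0]]
wrist_force: [0.2, 0.2, -3.2]
opening: 0.165
```

Emit:
play_rows([
  [1,[0,0,-0.01],[0,0,0]],
  [1,[0,0,-0.015],[0,0,0]],
  [1,[0,0,-0.015],[0,0,0]],
])

```text
t: 53.6
ee_pos: [0.4134, 0.2743, 0.0558]
tcp_rot: [[0.014, 1.0, 0.0], [1.0, -0.014, 0.0], [0.0, 0.0, -1.0]]
wrist_force: [-1.2, -1.5, 3.6]
opening: 0.162
```

Contact at the expected seat height. Release and retreat.

Emit:
play_rows([
  [0.8,[0,0,0.005],[0,0,0]],
  [0.6,[0,0,0.01],[0,0,0]],
  [0.4,[0,0,0.01],[0,0,0]],
  [0.4,[0,0,0.01],[0,0,0]],
  [0.4,[0,0,0.2],[0,0,0]],
  [0.4,[0,0,0.5],[0,0,0]],
  [0.4,[0,0,0.9],[0,0,0]],
  [0.4,[0,0,1],[0,0,0]],
])

```text
t: 54.4
ee_pos: [0.4156, 0.2759, 0.1591]
tcp_rot: [[0.014, 1.0, 0.005], [1.0, -0.014, 0.004], [0.004, 0.005, -1.0]]
wrist_force: [1.0, -0.3, -0.4]
opening: 0.597
```

Emit:
play_rows([
  [0.4,[0,-0.4,0.2],[0,0,0]],
  [0.4,[0,-0.7,0.3],[0,0,0]],
  [0.4,[0,-1,0.3],[0,0,0]],
])

```text
t: 54.7
ee_pos: [0.4141, 0.1735, 0.1864]
tcp_rot: [[0.014, 1.0, 0.003], [1.0, -0.014, 0.001], [0.001, 0.003, -1.0]]
wrist_force: [0.1, -0.4, -0.0]
opening: 0.598
```

Emit:
play_rows([
  [0.4,[0,-0.4,0],[0,0,0]],
  [0.4,[0,-0.7,0],[0,0,0]],
  [0.4,[0,-1,0],[0,0,0]],
])

```text
t: 55.0
ee_pos: [0.4129, 0.0727, 0.1849]
tcp_rot: [[0.014, 1.0, -0.0], [1.0, -0.014, -0.0], [-0.0, -0.0, -1.0]]
wrist_force: [-0.2, -0.2, -0.5]
opening: 0.598
```

Emit:
play_rows([
  [0.4,[0,-0.4,0],[0,0,0]],
  [0.4,[0,-0.7,0],[0,0,0]],
  [0.4,[0,-1,0],[0,0,0]],
  [0.4,[0,-1,0],[0,0,0]],
  [0.4,[0,-1,0],[0,0,0]],
  [0.4,[0,-1,0],[0,0,0]],
])

```text
t: 55.6
ee_pos: [0.4131, -0.0248, 0.185]
tcp_rot: [[0.013, 1.0, -0.0], [1.0, -0.013, 0.0], [0.0, -0.0, -1.0]]
wrist_force: [0.3, -0.7, 0.1]
opening: 0.601
```

```bash
python3 -c "
from gcc_ import *
gc('f1',[],None,{'scene':(280,120,140,120,5),'top':(180,230,100,100,6)})
s=env.read_state(); print(s['joint_velocities'])
b=both(); save(b['scene']['img'],'s12.png')"
```

```text
[ 0.41322354 -0.02461825  0.18506173] 0.5983726184574379 55.7 [ 0.9999331  -0.01156411] [-0.02619812  0.38907053  0.50588705]
[-0.00167365 -0.00119503  0.0029783  -0.00055619  0.0020789   0.00099555
  0.00232448]
```

View pics/f1_scene_raw.png

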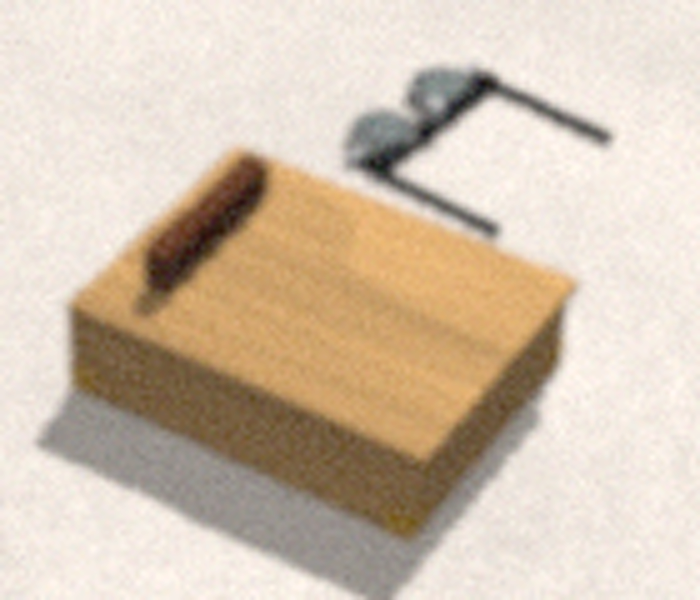

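View pics/f1_top_raw.png

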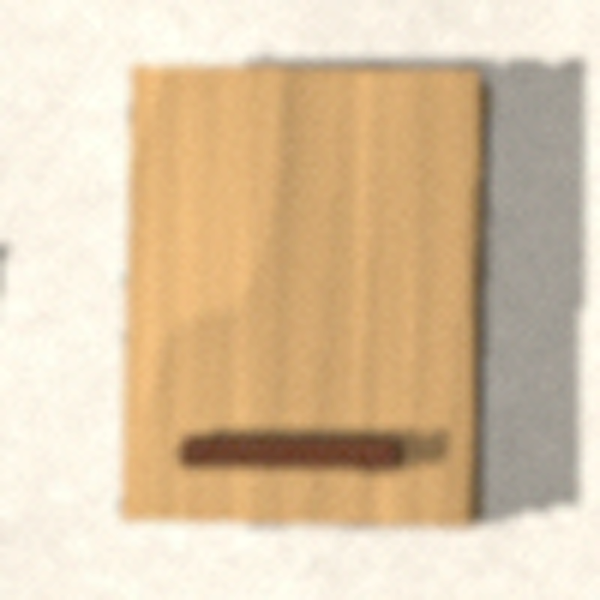

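View pics/s12.png

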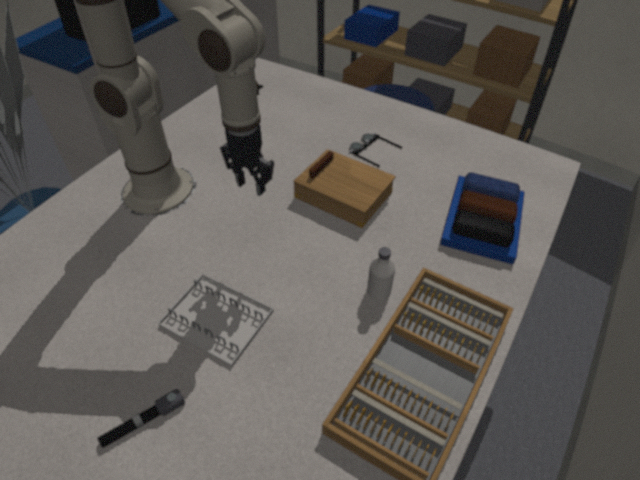

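Run:
```python
from h import *
np.set_printoptions(precision=4,suppress=True)
b=both();S,T=b["scene"],b["top"]
L=rect(.235,.180,.066)
tl=un([(480,522),(484,68),(131,66),(124,520)],180,230,6)
sl=un([(72,303),(428,460),(577,287),(238,147)],280,120,5)
q,e=fit([(T,L,tl)],[.5,.27,0]);print("T",q,np.abs(e).max())
q,e=fit([(S,L,sl)],[.5,.27,0]);print("S",q,np.abs(e).max())
# ECC shift of top lid patch between original and now (edges)
o=cv2.imread("pics/top0.png",0);n=cv2.cvtColor(T["img"],cv2.COLOR_RGB2GRAY)
def edges(im,tag):
    f=cv2.GaussianBlur(im.astype(float),(0,0),1.0)
    out=[]
    for c in (215,225,235,245):   # top edge along columns
        p=np.diff(f[236:248,c]); i=np.argmax(np.abs(p)); a,b_,d=np.abs(p[i-1:i+2]); out.append(236.5+i+.5*(a-d)/(a-2*b_+d))
    return np.round(out,2)
print("top edge rows",edges(o,0),edges(n,0))
def edges2(im):
    f=cv2.GaussianBlur(im.astype(float),(0,0),1.0);out=[]
    for r in (255,265,275,285):
        for lo in (196,):
            p=np.diff(f[r,lo:lo+12]); i=np.argmax(np.abs(p)); a,b_,d=np.abs(p[i-1:i+2]); out.append(lo+.5+i+.5*(a-d)/(a-2*b_+d))
    return np.round(out,2)
print("left edge cols",edges2(o),edges2(n))
def batt(im):
    f=cv2.GaussianBlur(im.astype(float),(0,0),.8);out=[]
    for c in (214,222,230,238):
        w=f[296:316,c]; d=np.clip(np.median(w)-w,0,None); d[d<8]=0; out.append(296+(d*np.arange(20)).sum()/d.sum())
    return np.round(out,2)
print("batten rows",batt(o),batt(n))
```

```text
T [ 0.4958  0.2727 -0.006 ] 0.5643475730714727
S [ 0.4969  0.2766 -0.0165] 1.171635456977583
top edge rows [241.3  240.13 240.15 240.15] [240.5  238.91 239.2  239.16]
left edge cols [201.24 200.86 200.65 200.44] [201.28 200.88 200.33 200.04]
batten rows [305.67 305.42 305.49 305.51] [304.61 304.47 304.49 304.57]
```

Run:
```python
from h import *
c=env.capture("scene"); o=cv2.imread("pics/scene0.png"); n=c["img"][:,:,::-1]
f=lambda im:cv2.convertScaleAbs(cv2.resize(np.ascontiguousarray(im[165:235,350:400]),None,fx=8,fy=8,interpolation=cv2.INTER_CUBIC),alpha=2)
cv2.imwrite("pics/cmp.png",np.hstack([f(o),f(n)]))
```

```text
(no output)
```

View pics/cmp.png

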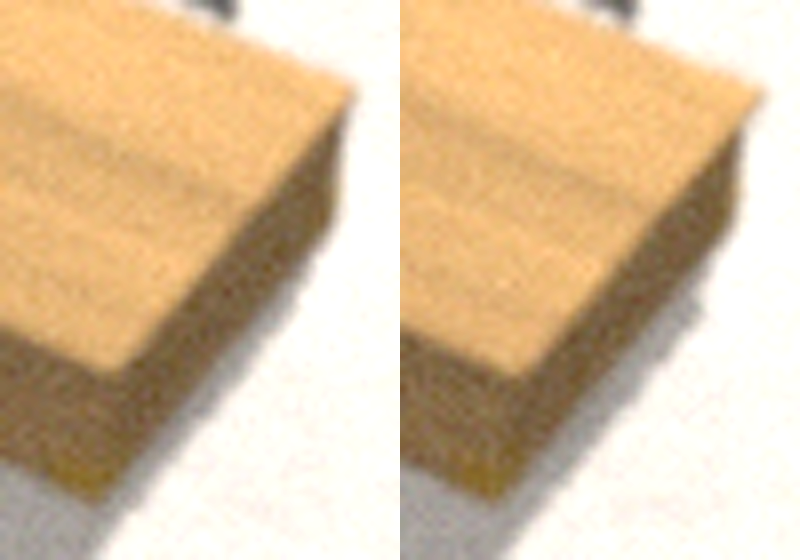

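```bash
python3 -c "
from plant import env
print(env.job_done(), env.read_state()['t'])"
```

```text
the job is handed in; nothing more can be done
the job is handed in; nothing more can be done
```

I did every step of the task and handed the job in at about 56 s; no verdict was reported.

**What I did**
- I tipped the lid about 17° by the batten with its back edge still on the case, then lifted it off and laid it flat on the desk.
- The rack held three bars. I moved them one by one into slots 5, 3 and 1. There was no contact force on the way down.
- The lid was knocked about 3 cm while on the desk. I measured it again, picked it up and put it back on the case.

**Last checks**
- **Bars:** in both camera views all three matched the fully-home outlines before the lid went on. I could not see them afterwards.
- **Lid:** it first touched the case at the expected seated height (0.0558 against 0.0558 m). It was level in the grip then.
- **Bystanders:** the bottle, trial frame and retinoscope look unmoved in the last pictures, and the arm was clear of everything.

**What disagreed**
- The arm's reported fingertip height is about 13–15 mm lower than the fingertips really are. My first close on the batten therefore closed on nothing. I corrected this by contact.
- The two cameras disagree by 2–6 mm near the case. They put the lid 1.7 mm and 3.4 mm too far back along the case's x. That is inside the 6 mm limit, but the plug has only 3 mm of play. I relied on the contact height to conclude the lid is seated.

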